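Close up the lead-brick shield wall

TASK

The shield wall of keyed yellow lead bricks was opened to set the amber source bottle behind it; close its upper course again. Lay one of the full bricks from the caddy in the opening and the half brick at the empty end, close against its neighbour and flush with the wall's end, each seated squarely on the ridge so that it bridges or covers the joints below as a staggered bond should. Set the bricks down, do not drop them, and leave the bricks already laid, the bottle, the timer and the marker where they are.

Things in the scene. Friction and masses are not known exactly. Their poses are not given: they have to be found in the camera images.
- base_rail: Dark steel base plate fixed on the worktop, 56 x 205 mm (x, y), 6 mm thick, with a ridge along its middle like the bricks'; the wall stands on it. Origin: centre of its underside. y runs along the wall, x across it, away from the robot. Lower course: undersides at z = 6 mm. Upper course: undersides at 36 mm, flat tops at 66, ridge tops at 72 mm. The wall's +y end is at y = 92.5 mm.
- gap_seat (a point): Middle of the opening in the upper course, on the flat tops of the bricks below, 36 mm above the worktop (base_rail frame: y = -30.5 mm): where the underside centre of a full brick belongs, with 2 mm of room at each end.
- end_seat (a point): Where the underside centre of the end half brick belongs: on the lower course, its outer end flush with the wall's +y end, its inner end 1 mm from the full brick, 36 mm above the worktop (base_rail frame: y = +77.5 mm).
- low_0: Full yellow brick in the lower course (base_rail y = -62.5 mm), loose. 40 mm thick (x), 60 long (y), course height 30 (z). Ridge along the top: 6 mm high, 18 wide at foot, 8 at top; groove along the underside: 7 deep, 21 wide at mouth, 11 at root: bricks key together with 1.5 mm play in x and slide freely along y. Origin: centre of the underside.
- low_1: Full yellow brick in the middle of the lower course (base_rail y = 0), loose; as low_0.
- low_2: Full yellow brick in the lower course at the wall's +y end (base_rail y = 62.5 mm), loose; as low_0.
- upper_half: Half brick (30 mm long, else as low_0) already laid in the upper course at the -y end (base_rail y = -77.5 mm), loose. The opening, 64 mm long, lies between it and upper_full.
- upper_full: Full brick already laid in the upper course (base_rail y = +31.5 mm), between the opening and the empty end place; loose, as low_0.
- caddy: Low grey steel caddy, fixed, 92 x 70 mm (x, y). Its floor is 3 mm thick; cheeks 26 mm high stand against the outer faces of the two bricks in it (small rolled flanges make it 100 mm wide over all); at its +y and -y ends is only a lip 6 mm high. Origin: centre of its underside.
- spare_0: Full yellow lead brick, about 0.8 kg, shape and axes as low_0, in the caddy at x = -20.6 mm, underside 3 mm above the worktop, ridge up, length along the caddy's y. It stands face to face with spare_1 and against a cheek, so only its flat ends (60 mm apart, up to 33 mm above the worktop) are free to grip.
- spare_1: The other, identical full brick, in the caddy at x = +20.6 mm. Either will do.
- end_half: Yellow half brick, about 0.4 kg, 40 x 30 x 30 mm (x, y, z), ridge, groove and axes as low_0, standing by itself on the worktop, groove down.
- source_bottle: Small amber bottle with black cap, 33 mm across and 68 mm tall, standing about 0.1 m behind the wall. Origin: centre of its underside. Must not be disturbed.
- timer: White bench timer, 64 x 64 x 19 mm, a bystander on the worktop. Origin: centre of its underside.
- marker: Blue-capped marker lying on the worktop, 132 mm long, 11 mm thick, a bystander. Origin: underside, middle of its length (along y).
Not all that is in view belongs to the job. What is shaped like the spare_1 but purple is not meant.

How it is judged:
By the outcome, as a careful person would: the job done as asked, in the order asked, and still so for the second after the job is handed in, with the robot touching nothing.
It also fails if it takes over 56 s, if anything falls off the work surface, if the arm or the gripper's body presses on something with over 40 N, if the wrist force passes 120 N, or if a joint passes its speed limit or range.

ROBOT

A 6-joint arm with a two-finger parallel gripper is mounted at the origin on a cart in front of the work surface, level with it; the furniture and walls round the work are solid. World frame = base frame: x ahead of the robot, y to its left, z up, the work surface at z = 0. Lengths are in m, angles in rad, forces in N, time in s.
With the tool pointing down it reaches from about 0.25 to 0.725 m from the base axis. Payload 4 kg.
Tool frame: the origin (TCP) lies midway between the tips of the shut fingers; the grasp point (between the pads) lies 19 mm behind it; z points along the fingers, y is the line along which they close (so a half turn about z gives the same grasp; the last joint's range is limited). The gripper opens to 85 mm and grips with 20 to 120 N. Pads are 22 mm wide; open, the fingers measure 114 mm over their backs; the gripper's body (76 mm by 85 mm) begins 54 mm behind the grasp point. The pads swing forward as they close: fully open they stand 13 mm farther back than shut.
Start: joints at [0, 0.241, 0.005, 1.335, 0, 1.571], TCP at [0.5, -0, 0.231] pointing down, gripper open.
Joint ranges: [-2.72, 2.72], [-1.05, 1.87], [-1.09, 1.28], [-1.99, 2.15], [-1.42, 1.44], [-3.14, 3.14]. Speed limits (rad/s): [2.79, 2.79, 3.14, 3.14, 3.14, 3.14].

INTERFACE

Orientations are given as a unit quaternion [x, y, z, w].
In Python, from workcell import bot, camera, job_done gives the robot as it stands.
- The arm moves only by the tool carry_out, never from a script. Its argument "plan" is a list of rows, each an object of numbers: "dx", "dy", "dz": the shift along the tool's x, y, z in mm; "twist": the turn about the tool's z in degrees; "fingers": the closure, from -1 (fully open) to 1 (shut). In form: [{"dx": .., "dy": .., "dz": .., "twist": .., "fingers": ..}, ...]. A call has exactly 5 rows; each row is the pose to reach, as a shift and turn from the pose commanded when the call began, along the tool's axes at that moment; what a row does not reach only later rows make up. A row lasts 1/12 s, in which the tool goes at most 41.7 mm and 7.16 degrees, less where a joint would pass 70% of its speed; a pose out of reach is approached as far as the arm can. A call with a gripper value outside its range is refused whole. The fingers move at their own pace and stop on an object; the grip force is fixed at half the most. Time passes only in rows, so rows that repeat a pose let the fingers close, or fill a call up. It gives the time, the measured TCP pose, the force, the opening and the grip force at its end, in the units of the state.
- bot.get_obs(): the state, without advancing time (a new reading comes with each control period).
- camera(name): name is "scene" or "side" or "wrist"; returns a dict with "image" (384x512x3 uint8, red, green, blue), "intrinsics" (3x3 intrinsics, pixels), "eye" and "attitude" of the camera in the world. Camera axes: x right, y down, z forward; pixel columns grow to the right and rows downward; lengths in m; the calibration is good to about 2 mm. The wrist camera is an equidistant fisheye: a pixel r from the principal point sees the ray r / f radians off the axis. A picture is of the moment at which its call begins. There is no depth.
- job_done(): hands the job in; it is judged then, once.
The state is a dict: "clock": time; "joint_pos": joint angles; "joint_vel": joint speeds; "tau": joint torques, N m; "eef_pos": TCP position; "tool_rot": TCP orientation; "ft_force": force on the tool from outside, world axes, zero at the start; "ft_torque": the same for the moment, N m; "grip_width": finger opening in m; "grasp_force": force on a finger pad.
Only numpy, scipy, OpenCV 4.12 (cv2) and the standard library are available. Lean on these libraries where they do the work, as an engineer would, in place of code of your own. Each camera call takes 0.05 s, during which the arm holds its last target. There are 200 camera calls.

## Working session

There is one attempt and no reset: what is moved stays moved. The work goes in short steps, Python scripts to look and compute and a tool call to move; the robot and the scene stay as the last step left them, time stands still between calls to the robot, and variables do not carry over. Pictures are saved under pics/ and viewed, at most 10 in all, crops included, and the job is handed in when it is done.

Besides the shell and the picture viewer there is one more tool, called after ">>>" as name([rows], argument=value, ...), one row to a line, values as JSON. carry_out: Moves the arm, as the interface text tells. Its arguments: {"type":"object","properties":{"plan":{"type":"array","items":{"type":"object","properties":{"dx":{"type":"number"},"dy":{"type":"number"},"dz":{"type":"number"},"twist":{"type":"number"},"fingers":{"type":"number"}}}}},"required":["plan"]}

```bash
ls; mkdir -p pics; cat > h.py <<'E'
import numpy as np, cv2
from workcell import bot, camera, job_done
from scipy.spatial.transform import Rotation as R
def rot(a):
    a=np.array(a,float); return a if a.shape==(3,3) else R.from_quat(a).as_matrix()
def shot(n,f=None):
    c=camera(n)
    if f: cv2.imwrite('pics/'+f,c['image'][:,:,::-1])
    return c
def ray(c,uv,fish=False):
    K=np.array(c['intrinsics']); p=(np.atleast_2d(uv)-K[:2,2])/[K[0,0],K[1,1]]
    if fish:
        r=np.linalg.norm(p,axis=1,keepdims=True); d=np.hstack([p/np.maximum(r,1e-9)*np.sin(r),np.cos(r)])
    else: d=np.hstack([p,np.ones((len(p),1))])
    return d@rot(c['attitude']).T
def plane(c,uv,z,fish=False):
    d=ray(c,uv,fish); e=np.array(c['eye']); return e+d*((z-e[2])/d[:,2])[:,None]
def proj(c,P):
    K=np.array(c['intrinsics']); q=(np.atleast_2d(P)-c['eye'])@rot(c['attitude']); return q[:,:2]/q[:,2:]*[K[0,0],K[1,1]]+K[:2,2]
E
python3 - <<'E'
from h import *
ims=[]
for n in ("scene","side","wrist"):
    c=shot(n); print(n,np.round(c['eye'],3),np.round(c['intrinsics'],1).tolist(),np.round(rot(c['attitude']),3).tolist()); cv2.imwrite(f'pics/{n}0.png',c['image'][:,:,::-1])
print(bot.get_obs())
E
```

```text
pics
scene [-0.004 -0.784  0.822] [[476.3, 0.0, 252.4], [0.0, 476.3, 196.9], [0.0, 0.0, 1.0]] [[0.722, -0.486, 0.491], [-0.691, -0.505, 0.517], [-0.004, -0.713, -0.701]]
side [0.387 0.677 0.402] [[400.6, 0.0, 253.4], [0.0, 400.6, 189.2], [0.0, 0.0, 1.0]] [[-0.976, -0.09, 0.196], [-0.215, 0.336, -0.917], [0.017, -0.938, -0.347]]
wrist [0.5   0.077 0.372] [[297.3, 0.0, 254.4], [0.0, 297.3, 183.3], [0.0, 0.0, 1.0]] [[1.0, 0.0, -0.002], [-0.0, -0.956, -0.294], [-0.002, 0.294, -0.956]]
{'clock': 0.15, 'joint_pos': array([-4.92373166e-06,  2.41279452e-01,  4.04242811e-03,  1.33519541e+00,
        2.44256426e-07,  1.57080150e+00]), 'joint_vel': array([-1.89360890e-05, -2.98922986e-03,  2.76464256e-03, -2.12346749e-03,
        1.51814895e-03,  1.05460284e-03]), 'tau': array([-1.62746033e-03, -3.72633219e+01,  2.52638429e+01,  1.23480460e-02,
       -1.30651040e-05,  1.49362950e-05]), 'eef_pos': array([ 4.99526483e-01, -2.38540254e-06,  2.30601053e-01]), 'tool_rot': array([ 7.07110116e-01,  7.07102973e-01, -5.78365715e-04, -5.78538284e-04]), 'ft_force': array([-0.18368465, -0.02276266, -0.22979321]), 'ft_torque': array([ 0.07211147, -0.01321782,  0.01369637]), 'grasp_force': 0.0, 'grip_width': 0.08561165171744359}
```

View pics/scene0.png

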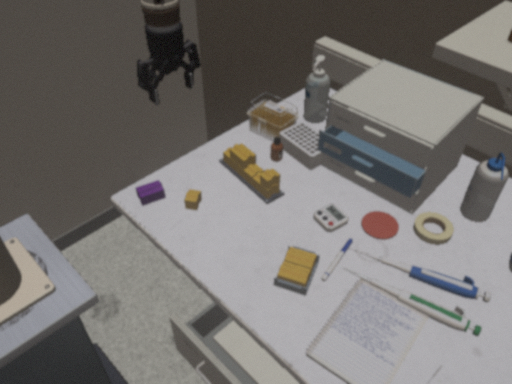

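View pics/wrist0.png

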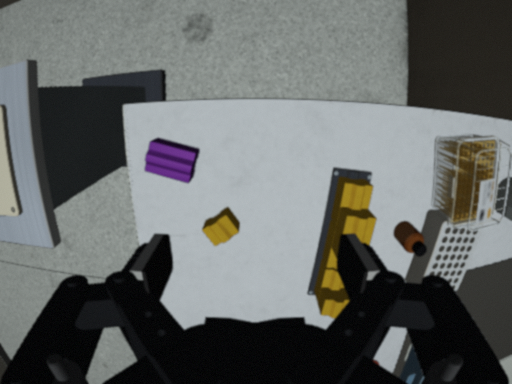

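View pics/side0.png

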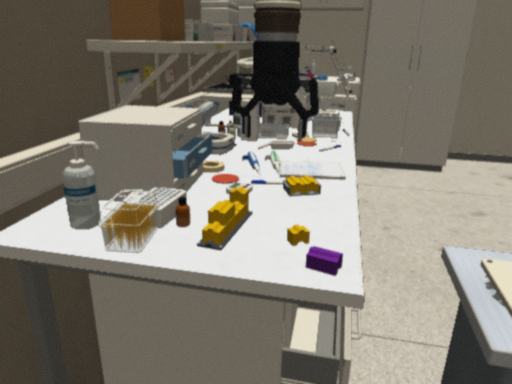

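Scene view: the caddy with two yellow bricks is at (297,267), the half brick at (193,198), and the wall at (252,170) with the bottle behind it at (277,149). The timer is at (330,216) and the marker at (337,259).

Candidates for the full spare brick:
- Caddy pair at (297,267).
- Purple decoy at (150,191).
- Wall bricks at (252,170).
- Loose half brick at (193,198).
- Yellow tip box at (272,122).

I choose a caddy brick, and for the half the single loose one.

```bash
python3 - <<'E'
from h import *
for n in ("scene","side","wrist"):
    c=shot(n); im=c['image']; h=cv2.cvtColor(im,cv2.COLOR_RGB2HSV)
    m=cv2.inRange(h,(15,140,70),(32,255,255))
    cs,_=cv2.findContours(m,cv2.RETR_EXTERNAL,cv2.CHAIN_APPROX_NONE)
    for k in cs:
        if cv2.contourArea(k)<40: continue
        r=cv2.minAreaRect(k); f=n=='wrist'
        print(n,np.round(r[0]),cv2.contourArea(k), 'z30:',np.round(plane(c,r[0],.03,f),3)[0,:2], np.round(plane(c,cv2.boxPoints(r),.03,f)[:,:2],3).tolist())
    if n=='scene':
        cr=cv2.resize(im[225:305,250:360],None,fx=5,fy=5,interpolation=cv2.INTER_CUBIC); cv2.imwrite('pics/caddy.png',cr[:,:,::-1])
E
```

```text
scene [299. 274.] 42.5 z30: [ 0.467 -0.427] [[0.47, -0.409], [0.486, -0.42], [0.463, -0.445], [0.448, -0.434]]
scene [265. 176.] 75.5 z30: [ 0.627 -0.167] [[0.612, -0.144], [0.66, -0.167], [0.643, -0.189], [0.596, -0.166]]
scene [253. 170.] 72.5 z30: [ 0.619 -0.13 ] [[0.605, -0.117], [0.636, -0.106], [0.633, -0.143], [0.603, -0.153]]
scene [242. 153.] 138.0 z30: [ 0.647 -0.061] [[0.632, -0.034], [0.668, -0.02], [0.662, -0.087], [0.627, -0.1]]
side [298. 234.] 283.0 z30: [ 0.45  -0.066] [[0.476, -0.106], [0.434, -0.117], [0.426, -0.03], [0.464, -0.02]]
side [135. 230.] 321.5 z30: [ 0.782 -0.003] [[0.833, -0.008], [0.781, -0.076], [0.733, 0.002], [0.783, 0.06]]
side [130. 217.] 431.5 z30: [ 0.824 -0.061] [[0.885, -0.061], [0.812, -0.142], [0.764, -0.061], [0.835, 0.009]]
side [225. 215.] 1416.5 z30: [ 0.623 -0.123] [[0.668, -0.028], [0.663, -0.371], [0.569, -0.238], [0.597, 0.04]]
side [302. 184.] 400.5 z30: [ 0.474 -0.382] [[0.528, -0.435], [0.439, -0.482], [0.426, -0.334], [0.505, -0.296]]
side [148.  72.] 56.0 z30: [ 2.647 -3.856] [[3.15, -4.741], [3.042, -4.8], [2.283, -3.217], [2.
[... 442 characters left out ...]
 [0.66, -0.076], [0.656, -0.116]]
wrist [220. 229.] 575.0 z30: [ 0.455 -0.09 ] [[0.431, -0.089], [0.461, -0.064], [0.479, -0.091], [0.448, -0.117]]
wrist [460. 213.] 78.5 z30: [ 0.808 -0.075] [[0.789, -0.068], [0.818, -0.064], [0.829, -0.082], [0.799, -0.086]]
wrist [355. 196.] 707.0 z30: [ 0.627 -0.045] [[0.606, -0.06], [0.609, -0.023], [0.649, -0.03], [0.646, -0.069]]
wrist [484. 174.] 82.5 z30: [ 0.843 -0.013] [[0.823, -0.009], [0.858, -0.005], [0.864, -0.018], [0.829, -0.021]]
wrist [463. 162.] 161.0 z30: [0.796 0.004] [[0.786, -0.019], [0.785, 0.026], [0.806, 0.026], [0.808, -0.02]]
wrist [474. 148.] 44.0 z30: [0.812 0.025] [[0.796, 0.031], [0.827, 0.033], [0.829, 0.02], [0.798, 0.018]]
```

View pics/caddy.png

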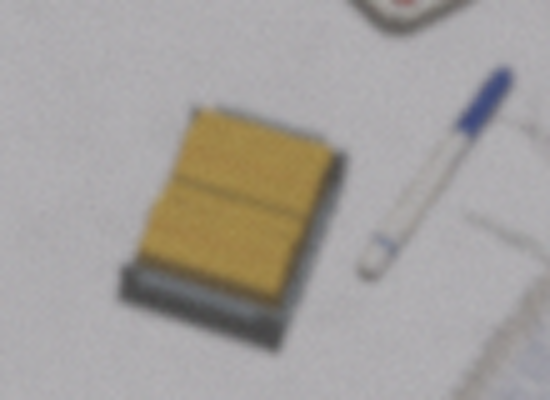

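Crop: the two yellow bricks sit side by side in the grey caddy with their seam running left to right (crop (180,180)–(305,213)). This is the right caddy, so I'll move above it.

>>> carry_out([
  {"dx": -40,"fingers": -1},
  {"dx": -80,"fingers": -1},
  {"dx": -120,"fingers": -1},
  {"dx": -160,"fingers": -1},
  {"dx": -200,"fingers": -1},
])

```text
$.plan[0]: bad value
```

>>> carry_out([
  {"dx": -40,"dy": -8,"twist": -7,"fingers": -1},
  {"dx": -80,"dy": -16,"twist": -14,"fingers": -1},
  {"dx": -120,"dy": -24,"twist": -21,"fingers": -1},
  {"dx": -160,"dy": -32,"twist": -28,"fingers": -1},
  {"dx": -200,"dy": -40,"twist": -35,"fingers": -1},
])

```text
$.plan[0]: bad value
```

>>> carry_out([
  {"twist": -7,"fingers": -1},
  {"twist": -14,"fingers": -1},
  {"twist": -21,"fingers": -1},
  {"twist": -28,"fingers": -1},
  {"twist": -35,"fingers": -1},
])

```text
$.plan[0]: bad value
```

>>> carry_out([
  {"twist": -7,"fingers": -1},
  {"twist": -14,"fingers": -1},
  {"twist": -20,"fingers": -1},
  {"twist": -20,"fingers": -1},
  {"twist": -20,"fingers": -1},
])

```text
$.plan[0]: bad value
```

```bash
cat >> h.py <<'E'
def blobs(c,lo=(15,110,50),hi=(35,255,255),amin=150,fish=True,up=1):
    h=cv2.cvtColor(c['image'],cv2.COLOR_RGB2HSV); m=cv2.inRange(h,lo,hi)
    return [k for k in cv2.findContours(m,cv2.RETR_EXTERNAL,cv2.CHAIN_APPROX_NONE)[0] if cv2.contourArea(k)>amin]
def toprect(c,k,z,fish=True):
    P=plane(c,k.reshape(-1,2).astype(float),z,fish)[:,:2]*1000
    (x,y),(w,h),a=cv2.minAreaRect(P.astype(np.float32)); return np.round([x,y,w,h,a],1).tolist()
E
python3 - <<'E'
from h import *
c=shot('wrist','w1.png'); o=bot.get_obs(); print(o['eef_pos'],rot(o['tool_rot']).round(3).tolist(),o['joint_pos'].round(2))
for k in blobs(c): print(cv2.boundingRect(k),toprect(c,k,.033))
E
```

```text
[4.99830938e-01 3.86899914e-06 2.31074256e-01] [[-0.0, 1.0, -0.001], [1.0, 0.0, -0.0], [-0.0, -0.001, -1.0]] [ 0.    0.24  0.    1.34 -0.    1.57]
(203, 208, 35, 37) [456.7, -86.1, 45.1, 36.3, 33.8]
(314, 177, 61, 141) [621.0, -132.4, 223.4, 63.4, 84.2]
(471, 151, 23, 67) [842.0, -29.2, 36.3, 101.5, 7.1]
(453, 141, 40, 80) [820.6, -24.3, 70.1, 118.2, 6.6]
```

View pics/w1.png

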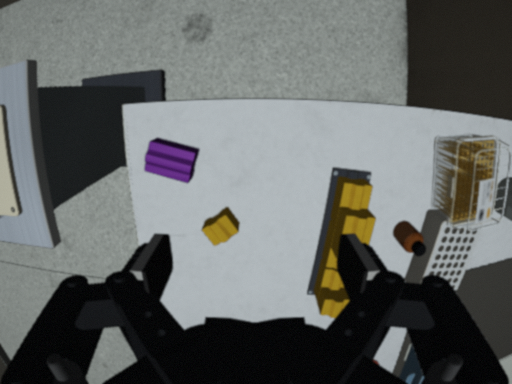

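The arm did not move, and the view matches the first wrist picture. The rows probably need all the keys.

>>> carry_out([
  {"dx": -40,"dy": 0,"dz": 0,"twist": 0,"fingers": -1},
  {"dx": -80,"dy": 0,"dz": 0,"twist": 0,"fingers": -1},
  {"dx": -120,"dy": 0,"dz": 0,"twist": 0,"fingers": -1},
  {"dx": -160,"dy": 0,"dz": 0,"twist": 0,"fingers": -1},
  {"dx": -200,"dy": 0,"dz": 0,"twist": 0,"fingers": -1},
])

```text
clock: 0.77
eef_pos: [0.4998, -0.2016, 0.2314]
tool_rot: [0.707, 0.707, 0.0, 0.0]
ft_force: [-0.1, 0.1, 0.4]
grip_width: 0.0853
grasp_force: 0.0
```

>>> carry_out([
  {"dx": -40,"dy": -8,"dz": 0,"twist": -7,"fingers": -1},
  {"dx": -80,"dy": -16,"dz": 0,"twist": -14,"fingers": -1},
  {"dx": -120,"dy": -24,"dz": 0,"twist": -21,"fingers": -1},
  {"dx": -160,"dy": -32,"dz": 0,"twist": -28,"fingers": -1},
  {"dx": -200,"dy": -40,"dz": 0,"twist": -35,"fingers": -1},
])

```text
clock: 1.18
eef_pos: [0.4607, -0.3949, 0.2313]
tool_rot: [0.468, 0.884, 0.0, 0.0]
ft_force: [2.0, 0.2, -0.2]
grip_width: 0.0851
grasp_force: 0.0
```

>>> carry_out([
  {"dx": 0,"dy": 0,"dz": 0,"twist": -7,"fingers": -1},
  {"dx": 0,"dy": 0,"dz": 0,"twist": -14,"fingers": -1},
  {"dx": 0,"dy": 0,"dz": 0,"twist": -21,"fingers": -1},
  {"dx": 0,"dy": 0,"dz": 0,"twist": -28,"fingers": -1},
  {"dx": 0,"dy": 0,"dz": 0,"twist": -35,"fingers": -1},
])

```text
clock: 1.6
eef_pos: [0.4612, -0.3934, 0.231]
tool_rot: [0.181, 0.984, 0.0, -0.0]
ft_force: [-0.2, 0.6, 0.3]
grip_width: 0.0854
grasp_force: 0.0
```

>>> carry_out([
  {"dx": 0,"dy": 0,"dz": 0,"twist": -7,"fingers": -1},
  {"dx": 0,"dy": 0,"dz": 0,"twist": -14,"fingers": -1},
  {"dx": 0,"dy": 0,"dz": 0,"twist": -20,"fingers": -1},
  {"dx": 0,"dy": 0,"dz": 0,"twist": -20,"fingers": -1},
  {"dx": 0,"dy": 0,"dz": 0,"twist": -20,"fingers": -1},
])

```text
clock: 2.02
eef_pos: [0.4614, -0.3931, 0.2312]
tool_rot: [0.011, 1.0, 0.0, -0.0]
ft_force: [0.1, -0.4, 0.0]
grip_width: 0.0857
grasp_force: 0.0
```

```bash
python3 - <<'E'
from h import *
c=shot('wrist','w2.png'); o=bot.get_obs(); print(o['eef_pos'],rot(o['tool_rot']).round(3).tolist(),o['joint_pos'].round(2))
for k in blobs(c): print(cv2.boundingRect(k),toprect(c,k,.033),toprect(c,k,.038))
E
```

```text
[ 0.46138306 -0.39317738  0.23120293] [[-1.0, 0.022, -0.0], [0.022, 1.0, 0.0], [0.0, 0.0, -1.0]] [-0.71  0.46  0.32  1.43  0.   -0.68]
(380, 240, 97, 41) [624.6, -119.9, 206.9, 73.6, 83.6] [621.1, -123.8, 203.9, 72.5, 83.6]
(445, 135, 29, 34) [448.1, -103.3, 55.1, 35.5, 43.4] [447.1, -107.5, 54.3, 35.0, 43.4]
(206, 133, 73, 80) [478.9, -406.5, 83.0, 61.1, 23.7] [477.5, -406.3, 81.8, 60.2, 23.7]
```

View pics/w2.png

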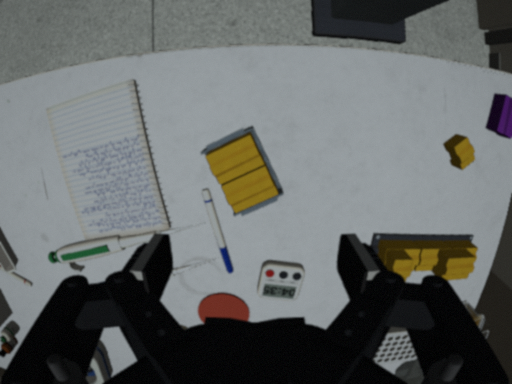

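Caddy pair is at about (243,175) in the image, centre (478,-406) mm, with the brick length along 113.7°. Marker runs (207,190)–(228,270) and timer is at (282,278). I pick spare_0, the brick away from the marker, and approach halfway to refine.

>>> carry_out([
  {"dx": 0.4,"dy": -5,"dz": 30,"twist": -6,"fingers": -1},
  {"dx": 0.8,"dy": -11,"dz": 60,"twist": -12,"fingers": -1},
  {"dx": 1.2,"dy": -16,"dz": 90,"twist": -18,"fingers": -1},
  {"dx": 1.5,"dy": -21.5,"dz": 120,"twist": -25,"fingers": -1},
  {"dx": 1.5,"dy": -21.5,"dz": 120,"twist": -25,"fingers": -1},
])

```text
clock: 2.48
eef_pos: [0.4559, -0.4123, 0.1044]
tool_rot: [-0.206, 0.978, 0.005, -0.004]
ft_force: [-0.9, 0.4, -0.6]
grip_width: 0.0854
grasp_force: 0.0
```

```bash
python3 - <<'E'
from h import *
c=shot('wrist','w3.png'); o=bot.get_obs(); print(o['eef_pos'],rot(o['tool_rot']).round(3).tolist(),o['joint_pos'].round(2))
for k in blobs(c): print(cv2.boundingRect(k),toprect(c,k,.033),toprect(c,k,.038))
w=cv2.imread('pics/w2.png')
E
```

```text
[ 0.45707513 -0.41289122  0.10763268] [[-0.916, -0.4, -0.006], [-0.4, 0.916, 0.006], [0.004, 0.008, -1.0]] [-0.73  0.55  0.14  1.17 -0.   -1.15]
(378, 352, 44, 31) [598.3, -148.4, 112.1, 24.8, 72.3] [593.4, -155.3, 109.5, 24.2, 72.3]
(475, 263, 26, 39) [444.0, -113.3, 72.8, 37.5, 53.3] [442.7, -121.0, 71.1, 36.7, 53.3]
(206, 170, 79, 97) [478.0, -407.4, 83.7, 60.4, 23.9] [475.9, -408.2, 81.7, 59.0, 23.9]
```

View pics/w3.png

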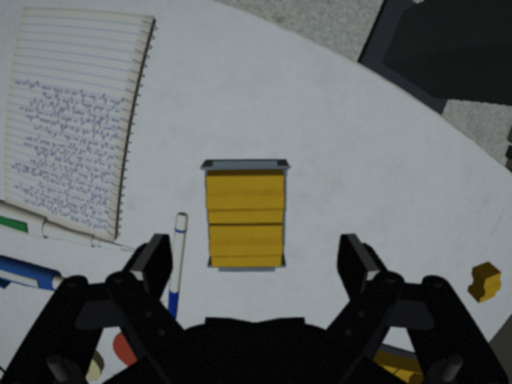

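Seen close up, the caddy pair spans columns 206–285, rows 170–267, square to the fingers. The fingers at (155,265) and (355,265) straddle it with room. I'll descend and grip.

>>> carry_out([
  {"dx": 1.5,"dy": -2,"dz": 25,"twist": 0,"fingers": -1},
  {"dx": 1.5,"dy": -2,"dz": 50,"twist": 0,"fingers": -1},
  {"dx": 1.5,"dy": -2,"dz": 75,"twist": 0,"fingers": -1},
  {"dx": 1.5,"dy": -2,"dz": 95,"twist": 0,"fingers": -1},
  {"dx": 1.5,"dy": -2,"dz": 106,"twist": 0,"fingers": -1},
])

```text
clock: 2.95
eef_pos: [0.4592, -0.4169, 0.0053]
tool_rot: [-0.205, 0.979, 0.0, 0.0]
ft_force: [0.0, -0.4, 1.5]
grip_width: 0.0857
grasp_force: 0.0
```

>>> carry_out([
  {"dx": 0,"dy": 0,"dz": 1,"twist": 0,"fingers": -1},
  {"dx": 0,"dy": 0,"dz": 1,"twist": 0,"fingers": 1},
  {"dx": 0,"dy": 0,"dz": 1,"twist": 0,"fingers": 1},
  {"dx": 0,"dy": 0,"dz": 1,"twist": 0,"fingers": 1},
  {"dx": 0,"dy": 0,"dz": 1,"twist": 0,"fingers": 1},
])

```text
clock: 3.37
eef_pos: [0.4604, -0.4181, 0.007]
tool_rot: [-0.207, 0.978, -0.002, 0.001]
ft_force: [0.1, 0.9, 6.3]
grip_width: 0.0593
grasp_force: 68.7
```

>>> carry_out([
  {"dx": 0,"dy": 0,"dz": 0,"twist": 0,"fingers": 1},
  {"dx": 0,"dy": 0,"dz": 0,"twist": 0,"fingers": 1},
  {"dx": 0,"dy": 0,"dz": 0,"twist": 0,"fingers": 1},
  {"dx": 0,"dy": 0,"dz": 0,"twist": 0,"fingers": 1},
  {"dx": 0,"dy": 0,"dz": 0,"twist": 0,"fingers": 1},
])

```text
clock: 3.78
eef_pos: [0.4604, -0.4181, 0.007]
tool_rot: [-0.207, 0.978, -0.002, 0.001]
ft_force: [-0.5, 1.1, 6.3]
grip_width: 0.0586
grasp_force: 68.8
```

>>> carry_out([
  {"dx": 0,"dy": 0,"dz": -10,"twist": 0,"fingers": 1},
  {"dx": 0,"dy": 0,"dz": -25,"twist": 0,"fingers": 1},
  {"dx": 0,"dy": 0,"dz": -45,"twist": 0,"fingers": 1},
  {"dx": 0,"dy": 0,"dz": -70,"twist": 0,"fingers": 1},
  {"dx": 0,"dy": 0,"dz": -90,"twist": 0,"fingers": 1},
])

```text
clock: 4.2
eef_pos: [0.458, -0.4165, 0.0949]
tool_rot: [-0.207, 0.978, 0.001, -0.001]
ft_force: [0.8, -0.1, -7.1]
grip_width: 0.0589
grasp_force: 67.5
```

```bash
python3 - <<'E'
from h import *
c=shot('scene'); o=bot.get_obs(); print(o['eef_pos'],o['ft_force'],o['grip_width'],o['grasp_force'])
print(plane(c,[[330,216],[337,259],[277,158]],.01).round(3))
c=shot('wrist','w4.png')
for k in blobs(c): print(cv2.boundingRect(k),toprect(c,k,.075))
E
```

```text
[ 0.46020239 -0.41842959  0.09984212] [ 1.43775217 -0.91638982 -2.14905639] 0.05878761973737921 67.51799068826799
[[ 0.653 -0.357  0.01 ]
 [ 0.566 -0.449  0.01 ]
 [ 0.715 -0.124  0.01 ]]
(363, 346, 43, 34) [549.2, -235.6, 89.2, 17.2, 68.6]
(481, 264, 28, 39) [436.1, -182.7, 59.3, 35.6, 53.7]
(188, 207, 134, 92) [484.4, -405.7, 70.8, 89.3, 24.1]
```

>>> carry_out([
  {"dx": -13,"dy": 33,"dz": 0,"twist": 6,"fingers": 1},
  {"dx": -26,"dy": 66,"dz": 0,"twist": 12,"fingers": 1},
  {"dx": -38,"dy": 99,"dz": 0,"twist": 18,"fingers": 1},
  {"dx": -51,"dy": 132,"dz": 0,"twist": 24,"fingers": 1},
  {"dx": -64,"dy": 165,"dz": 0,"twist": 30,"fingers": 1},
])

```text
clock: 4.72
eef_pos: [0.4486, -0.2381, 0.0923]
tool_rot: [0.057, 0.998, 0.001, -0.002]
ft_force: [0.2, 0.3, -6.8]
grip_width: 0.0592
grasp_force: 68.3
```

>>> carry_out([
  {"dx": 0,"dy": 0,"dz": 25,"twist": 0,"fingers": 1},
  {"dx": 0,"dy": 0,"dz": 50,"twist": 0,"fingers": 1},
  {"dx": 0,"dy": 0,"dz": 70,"twist": 0,"fingers": 1},
  {"dx": 0,"dy": 0,"dz": 80,"twist": 0,"fingers": 1},
  {"dx": 0,"dy": 0,"dz": 84,"twist": 0,"fingers": 1},
])

```text
clock: 5.13
eef_pos: [0.4479, -0.2388, 0.0072]
tool_rot: [0.053, 0.999, 0.001, -0.003]
ft_force: [0.4, 0.4, -6.7]
grip_width: 0.059
grasp_force: 68.1
```

>>> carry_out([
  {"dx": 0,"dy": 0,"dz": 1,"twist": 0,"fingers": 1},
  {"dx": 0,"dy": 0,"dz": 3,"twist": 0,"fingers": 1},
  {"dx": 0,"dy": 0,"dz": 4,"twist": 0,"fingers": 1},
  {"dx": 0,"dy": 0,"dz": 5,"twist": 0,"fingers": 1},
  {"dx": 0,"dy": 0,"dz": 5,"twist": 0,"fingers": 1},
])

```text
clock: 5.55
eef_pos: [0.4512, -0.2407, 0.006]
tool_rot: [0.054, 0.999, -0.0, 0.001]
ft_force: [0.3, 0.4, -7.9]
grip_width: 0.0588
grasp_force: 68.2
```

>>> carry_out([
  {"dx": 0,"dy": 0,"dz": 1,"twist": 0,"fingers": 1},
  {"dx": 0,"dy": 0,"dz": 2,"twist": 0,"fingers": 1},
  {"dx": 0,"dy": 0,"dz": 2,"twist": 0,"fingers": 1},
  {"dx": 0,"dy": 0,"dz": 2,"twist": 0,"fingers": 1},
  {"dx": 0,"dy": 0,"dz": 2,"twist": 0,"fingers": 1},
])

```text
clock: 5.97
eef_pos: [0.4511, -0.2406, 0.004]
tool_rot: [0.054, 0.999, -0.0, 0.001]
ft_force: [-1.0, 1.6, 0.5]
grip_width: 0.0589
grasp_force: 69.2
```

>>> carry_out([
  {"dx": 0,"dy": 0,"dz": 0,"twist": 0,"fingers": -1},
  {"dx": 0,"dy": 0,"dz": 0,"twist": 0,"fingers": -1},
  {"dx": 0,"dy": 0,"dz": 0,"twist": 0,"fingers": -1},
  {"dx": 0,"dy": 0,"dz": 0,"twist": 0,"fingers": -1},
  {"dx": 0,"dy": 0,"dz": 0,"twist": 0,"fingers": -1},
])

```text
clock: 6.38
eef_pos: [0.451, -0.2405, 0.0035]
tool_rot: [0.053, 0.999, -0.0, 0.0]
ft_force: [-0.1, -0.5, -0.0]
grip_width: 0.0853
grasp_force: 0.0
```

>>> carry_out([
  {"dx": 0,"dy": 0,"dz": -20,"twist": 0,"fingers": -1},
  {"dx": 0,"dy": 0,"dz": -60,"twist": 0,"fingers": -1},
  {"dx": 0,"dy": 0,"dz": -90,"twist": 7,"fingers": -1},
  {"dx": 0,"dy": 0,"dz": -120,"twist": 14,"fingers": -1},
  {"dx": 0,"dy": 0,"dz": -150,"twist": 21,"fingers": -1},
])

```text
clock: 6.8
eef_pos: [0.4506, -0.2402, 0.1549]
tool_rot: [0.238, 0.971, -0.0, 0.0]
ft_force: [-0.0, -0.9, 0.7]
grip_width: 0.0853
grasp_force: 0.0
```

>>> carry_out([
  {"dx": 0,"dy": 0,"dz": 0,"twist": 7,"fingers": -1},
  {"dx": 0,"dy": 0,"dz": 0,"twist": 14,"fingers": -1},
  {"dx": 0,"dy": 0,"dz": 0,"twist": 21,"fingers": -1},
  {"dx": 0,"dy": 0,"dz": 0,"twist": 28,"fingers": -1},
  {"dx": 0,"dy": 0,"dz": 0,"twist": 35,"fingers": -1},
])

```text
clock: 7.22
eef_pos: [0.4507, -0.2403, 0.1535]
tool_rot: [0.519, 0.855, 0.0, 0.0]
ft_force: [-0.4, 0.6, 0.2]
grip_width: 0.0854
grasp_force: 0.0
```

>>> carry_out([
  {"dx": 0,"dy": 0,"dz": 0,"twist": 7,"fingers": -1},
  {"dx": 0,"dy": 0,"dz": 0,"twist": 14,"fingers": -1},
  {"dx": 0,"dy": 0,"dz": 0,"twist": 21,"fingers": -1},
  {"dx": 0,"dy": 0,"dz": 0,"twist": 28,"fingers": -1},
  {"dx": 0,"dy": 0,"dz": 0,"twist": 34,"fingers": -1},
])

```text
clock: 7.63
eef_pos: [0.4507, -0.2403, 0.1533]
tool_rot: [0.746, 0.666, -0.0, -0.0]
ft_force: [0.2, -0.5, -0.7]
grip_width: 0.0852
grasp_force: 0.0
```

```bash
python3 - <<'E'
from h import *
c=shot('wrist','w5.png'); o=bot.get_obs(); print(o['eef_pos'],rot(o['tool_rot']).round(3).tolist(),o['joint_pos'].round(2))
for k in blobs(c): print(cv2.boundingRect(k),toprect(c,k,.03))
E
```

```text
[ 0.45066076 -0.2402656   0.15328208] [[0.115, 0.993, -0.0], [0.993, -0.115, 0.0], [0.0, -0.0, -1.0]] [-0.49  0.31 -0.11  1.15  0.    1.2 ]
(285, 269, 51, 57) [497.6, -392.3, 42.5, 83.1, 22.4]
(236, 142, 43, 66) [452.8, -237.2, 62.8, 38.4, 83.7]
(386, 0, 64, 140) [624.2, -141.9, 150.0, 75.3, 84.1]
(214, 0, 53, 47) [454.2, -93.7, 40.0, 32.8, 34.8]
```

View pics/w5.png

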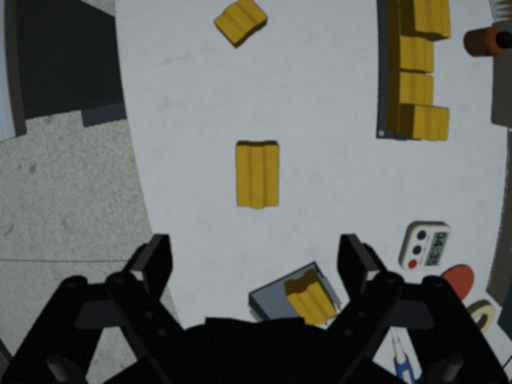

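w5 shows the brick standing free at (236–279,142–208). The wall is at upper right, with the opening between rows ≈38 and 106 and the joint below it near (417,71), the half brick at (240,22) and the bottle at (487,40). I'll calibrate the wrist camera on the placed brick, whose long-axis position is known from the grip.

```bash
cat >> h.py <<'E'
def fproj(c,P):
    K=np.array(c['intrinsics']); q=(np.atleast_2d(P)-c['eye'])@rot(c['attitude'])
    r=np.linalg.norm(q[:,:2],axis=1,keepdims=True); return q[:,:2]/r*np.arctan2(r,q[:,2:])*[K[0,0],K[1,1]]+K[:2,2]
def prof(c,o,yaw,off,z,s,w=3):
    "V and S mean profile along direction yaw(deg) through o(mm), offset off across (to +x side), at s (mm)"
    a=np.radians(yaw); u=np.array([np.cos(a),np.sin(a)]); n=np.array([np.sin(a),-np.cos(a)])
    h=cv2.cvtColor(c['image'],cv2.COLOR_RGB2HSV).astype(np.float32); out=0
    for d in np.linspace(off-w,off+w,7):
        P=np.column_stack([(o+d*n+s[:,None]*u)/1000,np.full(len(s),z)]); m=fproj(c,P).astype(np.float32)
        out=out+cv2.remap(h,m[:,:1],m[:,1:],cv2.INTER_LINEAR)[:,0]/7
    return out
E
python3 - <<'E'
from h import *
c=shot('wrist'); o=bot.get_obs()
print('gapmid',plane(c,[[417,71]],.036,True).round(4))
s=np.arange(-40,41,1.)
for off in (-14,14):
    p=prof(c,np.array([451.5,-240.5]),83.9,off,.03,s); print(off); print([(int(a),int(b[1]),int(b[2])) for a,b in zip(s,p) if abs(abs(a)-30)<8])
p=[int(prof(c,np.array([451.5,-240.5])+np.array([np.cos(np.radians(83.9)),np.sin(np.radians(83.9))])*0,-6.1,0,.03,s,10)[i][1]) for i in range(len(s))]
print(list(zip(s.astype(int).tolist(),p)))
E
```

```text
gapmid [[ 0.6154 -0.1501  0.036 ]]
-14
[(-37, 15, 168), (-36, 15, 166), (-35, 14, 166), (-34, 15, 166), (-33, 15, 166), (-32, 14, 166), (-31, 15, 167), (-30, 14, 167), (-29, 15, 164), (-28, 7, 151), (-27, 61, 138), (-26, 145, 137), (-25, 192, 140), (-24, 202, 142), (-23, 202, 142), (23, 203, 144), (24, 202, 144), (25, 203, 144), (26, 203, 144), (27, 203, 144), (28, 203, 144), (29, 203, 144), (30, 203, 142), (31, 203, 129), (32, 202, 94), (33, 198, 61), (34, 182, 56), (35, 140, 64), (36, 56, 92), (37, 13, 134)]
14
[(-37, 15, 168), (-36, 16, 168), (-35, 15, 169), (-34, 15, 168), (-33, 15, 169), (-32, 16, 169), (-31, 15, 169), (-30, 15, 170), (-29, 14, 167), (-28, 13, 153), (-27, 56, 135), (-26, 148, 134), (-25, 198, 141), (-24, 204, 144), (-23, 204, 144), (23, 203, 143), (24, 203, 143), (25, 203, 142), (26, 203, 141), (27, 203, 141), (28, 203, 142), (29, 204, 142), (30, 204, 142), (31, 204, 131), (32, 209, 95), (33, 214, 60), (34, 210, 49), (35, 153, 55), (36, 51, 83), (37, 12, 133)]
[(-40, 15), (-39, 15), (-38, 15), (-37, 15), (-36, 15), (-35, 14), (-34, 15), (-33, 14), (-32, 16), (-31, 15), (-30, 15), (-29, 15), (-28, 15), (-27, 15), (-26, 15), (-25, 15), (-24, 15), (-23, 15), (-22, 15), (-21, 15), (-20, 12), (-19, 34), (-18, 130), (-17, 195), (-16, 204), (-15, 203), (-14, 204), (-13, 203), (-12, 202), (-11, 203), (-10, 203), (-9, 204), (-8, 204), (-7, 205), (-6, 206), (-5, 207), (-4, 206), (-3, 204), (-2, 204), (-1, 203), (0, 203), (1, 204), (2, 204), (3, 204), (4, 204), (5, 204), (6, 206), (7, 208), (8, 208), (9, 207), (10, 205), (11, 204), (12, 204), (13, 203), (14, 203), (15, 203), (16, 203), (17, 203), (18, 203), (19, 193), (20, 127), (21, 36), (22, 12), (23, 15), (24, 15), (25, 15), (26, 15), (27, 15), (28, 15), (29, 15), (30, 15), (31, 16), (32, 15), (33, 15), (34, 15), (35, 15), (36, 15), (37, 15), (38, 16), (39, 15), (40, 15)]
```

>>> carry_out([
  {"dx": 22,"dy": 31,"dz": -36,"twist": 0,"fingers": -1},
  {"dx": 44,"dy": 62,"dz": -36,"twist": 0,"fingers": -1},
  {"dx": 66,"dy": 94,"dz": -36,"twist": 0,"fingers": -1},
  {"dx": 88,"dy": 125,"dz": -36,"twist": 0,"fingers": -1},
  {"dx": 109,"dy": 156,"dz": -36,"twist": 0,"fingers": -1},
])

```text
clock: 8.15
eef_pos: [0.6193, -0.1474, 0.1898]
tool_rot: [0.743, 0.67, 0.0, 0.0]
ft_force: [-0.7, -0.5, 0.1]
grip_width: 0.0854
grasp_force: 0.0
```

>>> carry_out([
  {"dx": 0,"dy": 0,"dz": 0,"twist": 0,"fingers": -1},
  {"dx": 0,"dy": 0,"dz": 0,"twist": 0,"fingers": -1},
  {"dx": 0,"dy": 0,"dz": 0,"twist": 0,"fingers": -1},
  {"dx": 0,"dy": 0,"dz": 0,"twist": 0,"fingers": -1},
  {"dx": 0,"dy": 0,"dz": 0,"twist": 0,"fingers": -1},
])

```text
clock: 8.57
eef_pos: [0.6164, -0.1496, 0.1899]
tool_rot: [0.744, 0.668, -0.0, 0.0]
ft_force: [-0.3, 0.7, -0.4]
grip_width: 0.0854
grasp_force: 0.0
```

```bash
python3 - <<'E'
from h import *
c=shot('wrist','w6.png'); o=bot.get_obs(); print(o['eef_pos'],rot(o['tool_rot']).round(3).tolist(),o['joint_pos'].round(2))
t=o['eef_pos'][:2]*1000
s=np.arange(-70,120,1.)
for off in (-14,14):
    p=prof(c,t,83.9,off,.066,s); print(off,' '.join(f'{int(a)}:{int(b[1])}/{int(b[2])}' for a,b in zip(s,p)))
q=np.arange(-35,36,1.)
for d in (-40,60):
    a=np.radians(83.9); p=prof(c,t+d*np.array([np.cos(a),np.sin(a)]),-6.1,0,.066,q,6); print(d,' '.join(f'{int(a)}:{int(b[1])}/{int(b[2])}' for a,b in zip(q,p)))
E
```

```text
[ 0.61653275 -0.14959931  0.19002571] [[0.108, 0.994, 0.0], [0.994, -0.108, -0.0], [-0.0, 0.0, -1.0]] [-0.24  0.53  0.33  1.37 -0.    1.44]
-14 -70:15/174 -69:15/173 -68:15/174 -67:14/174 -66:14/174 -65:15/174 -64:15/173 -63:13/169 -62:6/156 -61:56/142 -60:137/142 -59:187/145 -58:203/147 -57:204/146 -56:203/146 -55:203/147 -54:204/147 -53:203/147 -52:204/147 -51:203/147 -50:203/148 -49:203/148 -48:202/148 -47:203/148 -46:203/148 -45:202/149 -44:203/149 -43:202/149 -42:203/150 -41:204/149 -40:203/148 -39:203/147 -38:203/147 -37:202/147 -36:203/146 -35:203/146 -34:203/142 -33:205/128 -32:206/101 -31:210/72 -30:215/55 -29:214/51 -28:214/52 -27:213/52 -26:212/52 -25:210/51 -24:207/51 -23:208/55 -22:208/71 -21:206/104 -20:204/132 -19:202/145 -18:202/146 -17:202/147 -16:203/147 -15:201/147 -14:202/147 -13:203/148 -12:202/148 -11:203/148 -10:203/148 -9:202/148 -8:202/149 -7:203/148 -6:203/148 -5:203/147 -4:201/148 -3:203/148 -2:203/147 -1:203/147 0:202/147 1:202/147 2:203/147 3:203/146 4:203/143 5:204/128 6:206/97 7:207/67 8:203/69 9:201/102 10:201/132 11:202/143 12:202/145 13:202/145 14:20
[... 4147 characters left out ...]
5/174 -29:15/174 -28:15/175 -27:15/174 -26:14/175 -25:15/172 -24:16/151 -23:21/106 -22:27/64 -21:80/66 -20:174/106 -19:200/137 -18:203/147 -17:203/147 -16:202/148 -15:203/147 -14:203/147 -13:203/147 -12:203/146 -11:203/146 -10:204/143 -9:206/138 -8:206/136 -7:207/137 -6:206/140 -5:204/145 -4:203/147 -3:203/147 -2:202/147 -1:203/146 0:203/147 1:203/147 2:203/146 3:204/145 4:205/139 5:207/131 6:208/127 7:207/130 8:205/135 9:204/142 10:203/145 11:203/146 12:203/146 13:203/147 14:204/147 15:202/148 16:202/149 17:204/144 18:195/127 19:149/88 20:58/58 21:22/74 22:18/124 23:15/162 24:15/173 25:15/173 26:15/173 27:15/173 28:15/173 29:15/174 30:15/174 31:15/174 32:15/174 33:15/175 34:15/174 35:15/175
```

View pics/w6.png

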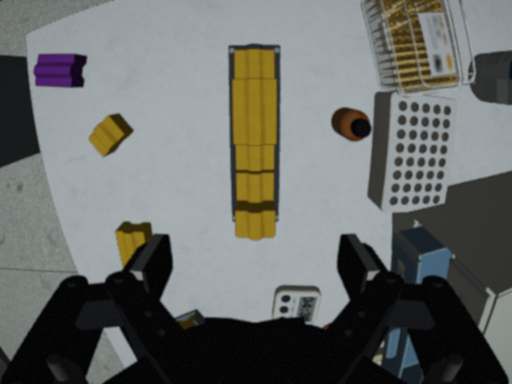

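w6 shows the wall upright at columns 231–280:
- The opening is at rows ≈145–205, with the joint below it at row 172.
- The empty end is at the top, (255,62).
- The free brick is at (133,240), the half brick at (110,134) and the bottle at (351,124).

Brick-calibrated, the gap centre lies about 2.5 mm toward −y of this hover. Now I'll regrip the brick by its faces.

>>> carry_out([
  {"dx": -22,"dy": -31,"dz": 15,"twist": 0,"fingers": -1},
  {"dx": -44,"dy": -62,"dz": 30,"twist": 0,"fingers": -1},
  {"dx": -66,"dy": -93,"dz": 50,"twist": 0,"fingers": -1},
  {"dx": -88,"dy": -124,"dz": 70,"twist": 0,"fingers": -1},
  {"dx": -109,"dy": -155,"dz": 90,"twist": 0,"fingers": -1},
])

```text
clock: 9.03
eef_pos: [0.4522, -0.2402, 0.1011]
tool_rot: [0.744, 0.668, 0.0, 0.001]
ft_force: [0.7, -0.9, 0.2]
grip_width: 0.0859
grasp_force: 0.0
```

>>> carry_out([
  {"dx": 0,"dy": 0,"dz": 20,"twist": 0,"fingers": -1},
  {"dx": 0,"dy": 0,"dz": 45,"twist": 0,"fingers": -1},
  {"dx": 0,"dy": 0,"dz": 70,"twist": 0,"fingers": -1},
  {"dx": 0,"dy": 0,"dz": 90,"twist": 0,"fingers": -1},
  {"dx": 0,"dy": 0,"dz": 97,"twist": 0,"fingers": -1},
])

```text
clock: 9.45
eef_pos: [0.4515, -0.2386, 0.0018]
tool_rot: [0.744, 0.668, -0.001, -0.002]
ft_force: [-0.8, -0.1, -0.1]
grip_width: 0.0855
grasp_force: 0.0
```

>>> carry_out([
  {"dx": 0,"dy": 0,"dz": 0,"twist": 0,"fingers": -1},
  {"dx": 0,"dy": 0,"dz": 0,"twist": 0,"fingers": -1},
  {"dx": 0,"dy": 0,"dz": 0,"twist": 0,"fingers": -1},
  {"dx": 0,"dy": 0,"dz": 0,"twist": 0,"fingers": -1},
  {"dx": 0,"dy": 0,"dz": 0,"twist": 0,"fingers": -1},
])

```text
clock: 9.87
eef_pos: [0.4554, -0.2395, 0.0053]
tool_rot: [0.744, 0.668, 0.0, 0.001]
ft_force: [-0.3, -0.6, 0.1]
grip_width: 0.0856
grasp_force: 0.0
```

>>> carry_out([
  {"dx": -1.5,"dy": -3,"dz": 2,"twist": 0,"fingers": -1},
  {"dx": -1.5,"dy": -3,"dz": 2,"twist": 0,"fingers": -1},
  {"dx": -1.5,"dy": -3,"dz": 2,"twist": 0,"fingers": -1},
  {"dx": -1.5,"dy": -3,"dz": 2,"twist": 0,"fingers": -1},
  {"dx": -1.5,"dy": -3,"dz": 2,"twist": 0,"fingers": -1},
])

```text
clock: 10.28
eef_pos: [0.4512, -0.2402, 0.0019]
tool_rot: [0.744, 0.668, 0.0, 0.0]
ft_force: [-0.4, 0.3, -0.4]
grip_width: 0.0853
grasp_force: 0.0
```

>>> carry_out([
  {"dx": 0,"dy": 0,"dz": 0,"twist": 0,"fingers": 1},
  {"dx": 0,"dy": 0,"dz": 0,"twist": 0,"fingers": 1},
  {"dx": 0,"dy": 0,"dz": 0,"twist": 0,"fingers": 1},
  {"dx": 0,"dy": 0,"dz": 0,"twist": 0,"fingers": 1},
  {"dx": 0,"dy": 0,"dz": 0,"twist": 0,"fingers": 1},
])

```text
clock: 10.7
eef_pos: [0.4526, -0.2406, 0.0025]
tool_rot: [0.744, 0.668, 0.001, 0.001]
ft_force: [2.7, 0.1, 1.7]
grip_width: 0.0394
grasp_force: 62.3
```

>>> carry_out([
  {"dx": 0,"dy": 0,"dz": 0,"twist": 0,"fingers": 1},
  {"dx": 0,"dy": 0,"dz": 0,"twist": 0,"fingers": 1},
  {"dx": 0,"dy": 0,"dz": 0,"twist": 0,"fingers": 1},
  {"dx": 0,"dy": 0,"dz": 0,"twist": 0,"fingers": 1},
  {"dx": 0,"dy": 0,"dz": 0,"twist": 0,"fingers": 1},
])

```text
clock: 11.12
eef_pos: [0.4526, -0.2406, 0.0025]
tool_rot: [0.744, 0.668, 0.001, 0.001]
ft_force: [5.2, 0.1, 3.7]
grip_width: 0.0388
grasp_force: 62.4
```

```bash
python3 - <<'E'
from h import *
c=shot('wrist','w7.png'); o=bot.get_obs(); print(o['eef_pos'],rot(o['tool_rot']).round(4).tolist())
for k in blobs(c): print(cv2.boundingRect(k))
t=o['eef_pos'][:2]*1000; s=np.arange(-40,41,.5)
for off in (-14,14):
    p=prof(c,t,83.8,off,.03,s,2); print(off,' '.join(f'{a}:{int(b[1])}/{int(b[2])}' for a,b in zip(s,p) if 20<abs(a)))
u=np.array([np.cos(np.radians(83.8)),np.sin(np.radians(83.8))])
for d in (20,):
    p=prof(c,t+d*u,-6.2,0,.03,s,4); print(d,' '.join(f'{a}:{int(b[1])}/{int(b[2])}' for a,b in zip(s,p) if 15<abs(a)<28))
E
```

```text
[ 0.4526191  -0.24055584  0.00253815] [[0.1066, 0.9943, 0.0029], [0.9943, -0.1066, -0.0007], [-0.0004, 0.0029, -1.0]]
(209, 187, 92, 136)
-14 -40.0:90/6 -39.5:85/6 -39.0:62/7 -38.5:59/7 -38.0:73/7 -37.5:91/7 -37.0:110/6 -36.5:125/5 -36.0:89/5 -35.5:80/6 -35.0:94/6 -34.5:103/6 -34.0:119/5 -33.5:129/5 -33.0:111/6 -32.5:103/6 -32.0:96/5 -31.5:98/6 -31.0:68/13 -30.5:31/26 -30.0:20/57 -29.5:17/95 -29.0:17/130 -28.5:16/153 -28.0:15/158 -27.5:14/154 -27.0:17/141 -26.5:77/134 -26.0:139/133 -25.5:190/136 -25.0:203/139 -24.5:204/139 -24.0:203/139 -23.5:202/139 -23.0:203/139 -22.5:203/139 -22.0:203/139 -21.5:203/139 -21.0:204/139 -20.5:204/139 20.5:204/143 21.0:204/142 21.5:203/143 22.0:204/143 22.5:204/143 23.0:203/143 23.5:202/144 24.0:204/144 24.5:202/144 25.0:205/143 25.5:203/144 26.0:204/144 26.5:204/143 27.0:204/143 27.5:203/144 28.0:203/144 28.5:203/144 29.0:203/143 29.5:203/143 30.0:204/143 30.5:203/141 31.0:204/132 31.5:207/110 32.0:210/82 32.5:212/60 33.0:211/51 33.5:216/49 34.0:216/50 34.5:215/50 35.0:213/51 35.5:214/50 36.0:215/51 36.5:217/50 37.0:211/51 37.5:214/50 38.0:215/50 38.5
[... 996 characters left out ...]
3 38.0:180/56 38.5:172/60 39.0:162/66 39.5:155/71 40.0:140/76 40.5:82/90
20 -27.5:30/110 -27.0:52/105 -26.5:31/104 -26.0:31/104 -25.5:24/106 -25.0:17/109 -24.5:16/110 -24.0:14/106 -23.5:16/94 -23.0:13/76 -22.5:13/60 -22.0:13/51 -21.5:11/48 -21.0:14/48 -20.5:86/55 -20.0:172/83 -19.5:201/118 -19.0:203/139 -18.5:203/144 -18.0:204/144 -17.5:203/144 -17.0:203/144 -16.5:204/143 -16.0:203/144 -15.5:202/144 15.5:204/142 16.0:205/142 16.5:204/141 17.0:203/142 17.5:202/142 18.0:204/133 18.5:198/106 19.0:149/71 19.5:54/51 20.0:9/48 20.5:11/50 21.0:9/54 21.5:11/66 22.0:13/82 22.5:14/97 23.0:13/107 23.5:16/110 24.0:17/108 24.5:30/105 25.0:34/102 25.5:40/103 26.0:40/105 26.5:41/110 27.0:33/117 27.5:17/123
```

>>> carry_out([
  {"dx": 0,"dy": 0,"dz": -10,"twist": 0,"fingers": 1},
  {"dx": 0,"dy": 0,"dz": -30,"twist": 0,"fingers": 1},
  {"dx": 0,"dy": 0,"dz": -55,"twist": 0,"fingers": 1},
  {"dx": 0,"dy": 0,"dz": -80,"twist": 0,"fingers": 1},
  {"dx": 0,"dy": 0,"dz": -98,"twist": 0,"fingers": 1},
])

```text
clock: 11.58
eef_pos: [0.4482, -0.2393, 0.0996]
tool_rot: [0.744, 0.668, -0.002, -0.003]
ft_force: [0.7, 0.7, -7.3]
grip_width: 0.039
grasp_force: 62.3
```

>>> carry_out([
  {"dx": 20,"dy": 29,"dz": 0,"twist": 0,"fingers": 1},
  {"dx": 43,"dy": 62,"dz": 0,"twist": 0,"fingers": 1},
  {"dx": 67,"dy": 97,"dz": 0,"twist": 0,"fingers": 1},
  {"dx": 90,"dy": 130,"dz": 0,"twist": 0,"fingers": 1},
  {"dx": 105.6,"dy": 153.4,"dz": 0,"twist": 0,"fingers": 1},
])

```text
clock: 12.0
eef_pos: [0.6145, -0.1491, 0.0972]
tool_rot: [0.743, 0.669, -0.002, -0.003]
ft_force: [1.5, -1.0, -6.8]
grip_width: 0.0392
grasp_force: 62.5
```

>>> carry_out([
  {"dx": 0,"dy": 0,"dz": 0,"twist": 0,"fingers": 1},
  {"dx": 0,"dy": 0,"dz": 0,"twist": 0,"fingers": 1},
  {"dx": 0,"dy": 0,"dz": 0,"twist": 0,"fingers": 1},
  {"dx": 0,"dy": 0,"dz": 0,"twist": 0,"fingers": 1},
  {"dx": 0,"dy": 0,"dz": 0,"twist": 0,"fingers": 1},
])

```text
clock: 12.42
eef_pos: [0.6129, -0.1523, 0.0991]
tool_rot: [0.744, 0.668, -0.001, -0.001]
ft_force: [-0.6, -0.1, -7.0]
grip_width: 0.0388
grasp_force: 63.1
```

>>> carry_out([
  {"dx": 0,"dy": 0,"dz": 0,"twist": 0,"fingers": 1},
  {"dx": 0,"dy": 0,"dz": 0,"twist": 0,"fingers": 1},
  {"dx": 0,"dy": 0,"dz": 0,"twist": 0,"fingers": 1},
  {"dx": 0,"dy": 0,"dz": 0,"twist": 0,"fingers": 1},
  {"dx": 0,"dy": 0,"dz": 0,"twist": 0,"fingers": 1},
])

```text
clock: 12.83
eef_pos: [0.6149, -0.1517, 0.1001]
tool_rot: [0.744, 0.668, 0.0, 0.0]
ft_force: [0.9, 0.5, -7.9]
grip_width: 0.0386
grasp_force: 63.1
```

```bash
python3 - <<'E'
from h import *
o=bot.get_obs(); print(o['eef_pos'],rot(o['tool_rot']).round(4).tolist(),o['ft_force'],o['ft_torque'])
c=shot('wrist','w8.png')
t=o['eef_pos'][:2]*1000; s=np.arange(-40,41,.5); zt=o['eef_pos'][2]-.0025+.03
for off in (-14,14):
    p=prof(c,t,84,off,zt,s,2); print(off,' '.join(f'{a}:{int(b[1])}/{int(b[2])}' for a,b in zip(s,p) if 24<abs(a)<36))
s=np.arange(-100,120,1.)
for off in (-14,14):
    p=prof(c,t,84,off,.066,s,3); print(off,' '.join(f'{int(a)}:{int(b[1])}/{int(b[2])}' for a,b in zip(s,p) if a<-40 or a>20))
E
```

```text
[ 0.61489745 -0.15172706  0.10012704] [[0.1071, 0.9942, 0.0003], [0.9942, -0.1071, -0.0001], [-0.0001, 0.0003, -1.0]] [ 0.87564111  0.53906951 -7.8817816 ] [-0.01308152 -0.04328527 -0.02380683]
-14 -35.5:78/6 -35.0:90/6 -34.5:65/6 -34.0:55/7 -33.5:64/8 -33.0:78/7 -32.5:90/7 -32.0:102/7 -31.5:102/8 -31.0:69/14 -30.5:23/28 -30.0:20/64 -29.5:17/106 -29.0:16/145 -28.5:15/170 -28.0:14/178 -27.5:12/176 -27.0:12/164 -26.5:63/156 -26.0:121/153 -25.5:177/154 -25.0:196/156 -24.5:201/157 24.5:201/161 25.0:202/161 25.5:201/162 26.0:202/161 26.5:202/161 27.0:202/161 27.5:202/161 28.0:202/162 28.5:201/161 29.0:201/161 29.5:201/161 30.0:201/161 30.5:202/159 31.0:203/150 31.5:204/128 32.0:207/96 32.5:209/71 33.0:211/59 33.5:211/57 34.0:214/57 34.5:211/58 35.0:207/59 35.5:212/58
14 -35.5:73/6 -35.0:79/7 -34.5:74/8 -34.0:79/7 -33.5:84/6 -33.0:67/7 -32.5:74/7 -32.0:93/6 -31.5:95/5 -31.0:56/13 -30.5:23/30 -30.0:20/64 -29.5:18/108 -29.0:16/146 -28.5:15/173 -28.0:14/179 -27.5:11/174 -27.0:18/163 -26.5:69/154 -26.0:133/154 -25.5:180/157 -25.0:200/159 -24.5:202/159 24.5:201/159 25.0:201/159 25.5:202/158 26.
[... 3131 characters left out ...]
1 58:202/160 59:201/160 60:201/160 61:201/159 62:201/159 63:202/158 64:201/159 65:201/158 66:202/159 67:201/158 68:202/158 69:202/158 70:201/159 71:202/158 72:202/159 73:202/159 74:202/160 75:202/160 76:202/159 77:201/160 78:202/159 79:202/158 80:202/157 81:202/157 82:201/157 83:202/157 84:202/157 85:202/157 86:202/157 87:201/156 88:201/156 89:202/155 90:201/155 91:202/155 92:202/155 93:203/144 94:203/125 95:200/145 96:200/150 97:200/150 98:200/150 99:200/150 100:200/149 101:200/149 102:200/149 103:200/149 104:199/149 105:201/149 106:200/149 107:201/148 108:200/148 109:199/148 110:199/148 111:201/147 112:200/147 113:199/147 114:197/147 115:194/148 116:194/148 117:189/135 118:126/82 119:28/58
```

>>> carry_out([
  {"dx": 0,"dy": 1,"dz": 4,"twist": 0,"fingers": 1},
  {"dx": 0,"dy": 1,"dz": 8,"twist": 0,"fingers": 1},
  {"dx": 0,"dy": 1,"dz": 12,"twist": 0,"fingers": 1},
  {"dx": 0,"dy": 1,"dz": 16,"twist": 0,"fingers": 1},
  {"dx": 0,"dy": 1,"dz": 18,"twist": 0,"fingers": 1},
])

```text
clock: 13.3
eef_pos: [0.6153, -0.1515, 0.0806]
tool_rot: [0.744, 0.668, -0.001, -0.001]
ft_force: [0.4, -0.5, -7.2]
grip_width: 0.039
grasp_force: 63.2
```

>>> carry_out([
  {"dx": 0,"dy": 0,"dz": 0,"twist": 0,"fingers": 1},
  {"dx": 0,"dy": 0,"dz": 0,"twist": 0,"fingers": 1},
  {"dx": 0,"dy": 0,"dz": 0,"twist": 0,"fingers": 1},
  {"dx": 0,"dy": 0,"dz": 0,"twist": 0,"fingers": 1},
  {"dx": 0,"dy": 0,"dz": 0,"twist": 0,"fingers": 1},
])

```text
clock: 13.72
eef_pos: [0.6162, -0.1517, 0.0822]
tool_rot: [0.744, 0.668, 0.0, 0.0]
ft_force: [0.2, 0.1, -6.7]
grip_width: 0.0387
grasp_force: 63.1
```

>>> carry_out([
  {"dx": -0.1,"dy": 0.2,"dz": 6,"twist": 0,"fingers": 1},
  {"dx": -0.1,"dy": 0.2,"dz": 12,"twist": 0,"fingers": 1},
  {"dx": -0.1,"dy": 0.2,"dz": 19,"twist": 0,"fingers": 1},
  {"dx": -0.1,"dy": 0.2,"dz": 26,"twist": 0,"fingers": 1},
  {"dx": -0.1,"dy": 0.2,"dz": 31,"twist": 0,"fingers": 1},
])

```text
clock: 14.13
eef_pos: [0.6153, -0.1516, 0.0492]
tool_rot: [0.744, 0.668, -0.001, -0.001]
ft_force: [-0.5, 0.6, -7.7]
grip_width: 0.0394
grasp_force: 63.2
```

>>> carry_out([
  {"dx": 0,"dy": 0,"dz": 1,"twist": 0,"fingers": 1},
  {"dx": 0,"dy": 0,"dz": 3,"twist": 0,"fingers": 1},
  {"dx": 0,"dy": 0,"dz": 5,"twist": 0,"fingers": 1},
  {"dx": 0,"dy": 0,"dz": 7,"twist": 0,"fingers": 1},
  {"dx": 0,"dy": 0,"dz": 9,"twist": 0,"fingers": 1},
])

```text
clock: 14.55
eef_pos: [0.6165, -0.1519, 0.0421]
tool_rot: [0.744, 0.668, 0.0, 0.0]
ft_force: [0.9, 0.3, -6.8]
grip_width: 0.039
grasp_force: 63.1
```

>>> carry_out([
  {"dx": 0,"dy": 0,"dz": 1,"twist": 0,"fingers": 1},
  {"dx": 0,"dy": 0,"dz": 2,"twist": 0,"fingers": 1},
  {"dx": 0,"dy": 0,"dz": 3,"twist": 0,"fingers": 1},
  {"dx": 0,"dy": 0,"dz": 3,"twist": 0,"fingers": 1},
  {"dx": 0,"dy": 0,"dz": 3,"twist": 0,"fingers": 1},
])

```text
clock: 14.97
eef_pos: [0.6162, -0.1518, 0.0389]
tool_rot: [0.744, 0.668, -0.0, 0.0]
ft_force: [0.3, 0.1, -6.0]
grip_width: 0.039
grasp_force: 63.0
```

>>> carry_out([
  {"dx": 0,"dy": 0,"dz": 0.5,"twist": 0,"fingers": 1},
  {"dx": 0,"dy": 0,"dz": 0.5,"twist": 0,"fingers": 1},
  {"dx": 0,"dy": 0,"dz": 1,"twist": 0,"fingers": 1},
  {"dx": 0,"dy": 0,"dz": 1,"twist": 0,"fingers": 1},
  {"dx": 0,"dy": 0,"dz": 1,"twist": 0,"fingers": 1},
])

```text
clock: 15.38
eef_pos: [0.6164, -0.1519, 0.0386]
tool_rot: [0.744, 0.668, 0.0, 0.0]
ft_force: [-1.8, -0.2, -2.2]
grip_width: 0.0388
grasp_force: 63.6
```

>>> carry_out([
  {"dx": 0,"dy": 0,"dz": 0.5,"twist": 0,"fingers": 1},
  {"dx": 0,"dy": 0,"dz": 0.5,"twist": 0,"fingers": -1},
  {"dx": 0,"dy": 0,"dz": 0.5,"twist": 0,"fingers": -1},
  {"dx": 0,"dy": 0,"dz": 0.5,"twist": 0,"fingers": -1},
  {"dx": 0,"dy": 0,"dz": 0.5,"twist": 0,"fingers": -1},
])

```text
clock: 15.8
eef_pos: [0.6169, -0.152, 0.0379]
tool_rot: [0.744, 0.668, 0.0, 0.001]
ft_force: [-0.7, -0.1, -0.0]
grip_width: 0.0845
grasp_force: 0.0
```

>>> carry_out([
  {"dx": 0,"dy": 0,"dz": 0,"twist": 0,"fingers": -1},
  {"dx": 0,"dy": 0,"dz": -15,"twist": 0,"fingers": -1},
  {"dx": 0,"dy": 0,"dz": -45,"twist": 0,"fingers": -1},
  {"dx": 0,"dy": 0,"dz": -85,"twist": 0,"fingers": -1},
  {"dx": 0,"dy": 0,"dz": -125,"twist": 0,"fingers": -1},
])

```text
clock: 16.22
eef_pos: [0.6152, -0.1515, 0.1625]
tool_rot: [0.744, 0.668, -0.001, -0.001]
ft_force: [0.9, 0.1, 0.1]
grip_width: 0.0858
grasp_force: 0.0
```

>>> carry_out([
  {"dx": 0,"dy": 0,"dz": -26,"twist": 0,"fingers": -1},
  {"dx": 0,"dy": 0,"dz": -26,"twist": 0,"fingers": -1},
  {"dx": 0,"dy": 0,"dz": -26,"twist": 0,"fingers": -1},
  {"dx": 0,"dy": 0,"dz": -26,"twist": 0,"fingers": -1},
  {"dx": 0,"dy": 0,"dz": -26,"twist": 0,"fingers": -1},
])

```text
clock: 16.63
eef_pos: [0.6151, -0.1515, 0.1864]
tool_rot: [0.744, 0.668, -0.001, -0.001]
ft_force: [0.2, 0.2, 0.0]
grip_width: 0.0852
grasp_force: 0.0
```

```bash
cat >> h.py <<'E'
def edges(s,p,ch=2,th=8):
    g=np.gradient(p[:,ch]); return [(float(a),int(v)) for a,v,l,r in zip(s[1:-1],g[1:-1],g[:-2],g[2:]) if abs(v)>=th and abs(v)>=abs(l) and abs(v)>abs(r)]
E
python3 - <<'E'
from h import *
c=shot('wrist','w9.png'); o=bot.get_obs(); print(o['eef_pos'],rot(o['tool_rot']).round(4).tolist())
t=o['eef_pos'][:2]*1000; s=np.arange(-70,130,.5)
for off in (-14,14):
    p=prof(c,t,84,off,.066,s,2); print(off,edges(s,p,2,4)); print(' S',edges(s,p,1,15))
h=cv2.cvtColor(c['image'],cv2.COLOR_RGB2HSV)
ks=blobs(c)
for k in ks: print(cv2.boundingRect(k),toprect(c,k,.03),toprect(c,k,.036))
cv2.imwrite('pics/half.png',cv2.resize(c['image'][:,:,::-1][90:250,60:300],(720,480),interpolation=cv2.INTER_CUBIC))
E
```

```text
[ 0.61498448 -0.15151796  0.18615037] [[0.1068, 0.9943, -0.0039], [0.9943, -0.1068, 0.001], [0.0005, -0.004, -1.0]]
-14 [(-60.5, -5), (-59.5, -5), (-29.5, -15), (-27.5, 18), (31.5, -19), (35.0, 18), (92.5, -6), (94.5, 6), (120.0, -19), (124.0, 24)]
 S [(-58.5, 40), (120.0, -44)]
14 [(-59.5, -7), (-29.5, -16), (-27.5, 18), (31.5, -18), (34.5, 18), (92.5, -5), (94.5, 6), (120.0, -20), (123.5, 24)]
 S [(-58.5, 42), (120.0, -42)]
(89, 114, 43, 41) [459.7, -90.9, 46.6, 34.5, 33.7] [463.0, -90.6, 45.6, 33.8, 33.7]
(233, 46, 47, 193) [618.3, -127.9, 205.4, 46.0, 84.2] [618.4, -126.9, 201.3, 45.0, 84.2]
(420, 0, 25, 10) [834.6, 22.1, 35.3, 11.0, 7.2] [830.3, 20.1, 34.6, 10.7, 7.2]
(410, 0, 21, 59) [812.2, -8.9, 10.3, 67.4, 7.7] [808.4, -10.2, 10.1, 66.1, 7.7]
(387, 0, 38, 85) [791.3, -24.1, 25.1, 94.8, 8.0] [787.9, -25.1, 24.6, 92.9, 8.0]
```

View pics/half.png

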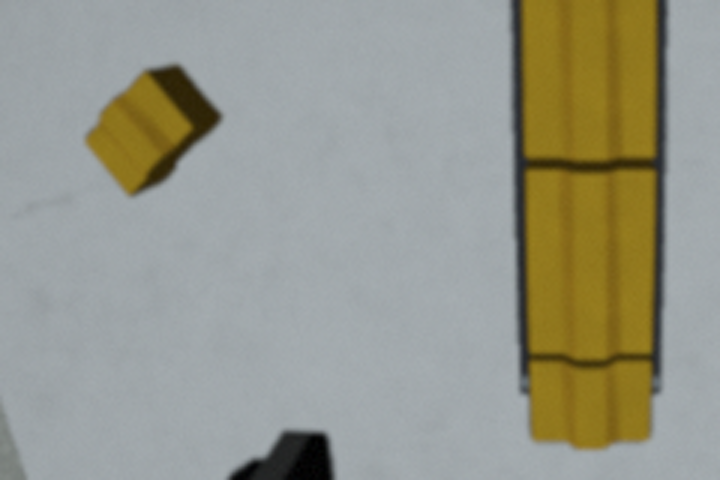

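The crop shows the laid full brick seated between its neighbours, with thin joints at crop rows 163 and 357. The loose half brick has its top face at about (88,138), (147,72), (193,128), (133,193), ridge running down to the right. Next I hover over the half.

>>> carry_out([
  {"dx": 9,"dy": -33,"dz": 0,"twist": -6,"fingers": -1},
  {"dx": 18,"dy": -66,"dz": 8,"twist": -12,"fingers": -1},
  {"dx": 27,"dy": -99,"dz": 16,"twist": -18,"fingers": -1},
  {"dx": 36,"dy": -132,"dz": 25,"twist": -24,"fingers": -1},
  {"dx": 44,"dy": -165,"dz": 33,"twist": -30,"fingers": -1},
])

```text
clock: 17.1
eef_pos: [0.454, -0.0896, 0.1533]
tool_rot: [0.543, 0.839, -0.001, -0.002]
ft_force: [-0.6, 0.4, 0.3]
grip_width: 0.0852
grasp_force: 0.0
```

>>> carry_out([
  {"dx": 0,"dy": 0,"dz": 0,"twist": -6,"fingers": -1},
  {"dx": 0,"dy": 0,"dz": 0,"twist": -12,"fingers": -1},
  {"dx": 0,"dy": 0,"dz": 0,"twist": -12,"fingers": -1},
  {"dx": 0,"dy": 0,"dz": 0,"twist": -12,"fingers": -1},
  {"dx": 0,"dy": 0,"dz": 0,"twist": -12,"fingers": -1},
])

```text
clock: 17.52
eef_pos: [0.4569, -0.0905, 0.155]
tool_rot: [0.456, 0.89, -0.0, -0.0]
ft_force: [-0.1, -0.9, -0.1]
grip_width: 0.0853
grasp_force: 0.0
```

```bash
python3 - <<'E'
from h import *
c=shot('wrist','w10.png'); o=bot.get_obs(); print(o['eef_pos'],rot(o['tool_rot']).round(4).tolist())
h=cv2.cvtColor(c['image'],cv2.COLOR_RGB2HSV)
for lo in (50,85,100,115):
  for k in blobs(c,(15,110,lo)): 
    r=toprect(c,k,.03)
    if abs(r[0]-456)<30 and abs(r[1]+90)<30: print(lo,cv2.boundingRect(k),r, np.round(cv2.approxPolyDP(k,3,True)[:,0]).tolist())
E
```

```text
[ 0.4570943  -0.09054879  0.15508486] [[-0.5844, 0.8115, -0.0004], [0.8115, 0.5844, 0.0001], [0.0003, -0.0003, -1.0]]
50 (229, 157, 42, 38) [453.0, -90.8, 38.4, 35.6, 33.6] [[232, 158], [268, 158], [233, 157], [230, 191], [269, 191], [269, 160], [247, 163]]
85 (229, 162, 42, 33) [454.3, -92.8, 38.4, 30.7, 33.6] [[230, 162], [230, 191], [269, 191], [270, 164]]
100 (229, 162, 42, 33) [454.5, -93.0, 38.2, 30.3, 32.7] [[230, 162], [230, 191], [269, 191], [270, 164]]
115 (229, 163, 42, 32) [454.6, -93.2, 38.4, 29.9, 33.6] [[230, 163], [230, 191], [269, 191], [270, 165]]
```

```bash
python3 - <<'E'
from h import *
c=shot('wrist'); o=bot.get_obs(); t=o['eef_pos'][:2]*1000; print(t,o['eef_pos'][2])
yaw=125.8; s=np.arange(-30,31,.5)
def half(s,v,lv,rising):
    i=[k for k in range(len(v)-1) if (v[k]<lv<=v[k+1] if rising else v[k]>=lv>v[k+1])]; return [round(float(s[k]+(lv-v[k])/(v[k+1]-v[k])*.5),1) for k in i]
for off in (-18,-14,9,14):
    p=prof(c,t,yaw,off,.03,s,2); print(off,'S rise',half(s,p[:,1],105,True),'V fall',half(s,p[:,2],100,False))
a=np.radians(yaw)
for d in (-8,2,10):
    p=prof(c,t+d*np.array([np.cos(a),np.sin(a)]),yaw-90,0,.03,s,2); print(d,half(s,p[:,1],105,True),half(s,p[:,1],105,False))
E
```

```text
[457.14788479 -90.56525828] 0.1551685499979104
-18 S rise [-13.1] V fall [15.4]
-14 S rise [-13.2] V fall [15.1]
9 S rise [-14.1] V fall [14.3]
14 S rise [-13.8] V fall [14.0]
-8 [-23.1] [15.4]
2 [-22.6] [15.9]
10 [-22.3] [16.0]
```

>>> carry_out([
  {"dx": -2.3,"dy": -3,"dz": 35,"twist": 2,"fingers": -1},
  {"dx": -2.3,"dy": -3,"dz": 70,"twist": 2,"fingers": -1},
  {"dx": -2.3,"dy": -3,"dz": 105,"twist": 2,"fingers": -1},
  {"dx": -2.3,"dy": -3,"dz": 135,"twist": 2,"fingers": -1},
  {"dx": -2.3,"dy": -3,"dz": 150,"twist": 2,"fingers": -1},
])

```text
clock: 18.03
eef_pos: [0.4534, -0.0937, 0.0019]
tool_rot: [0.471, 0.882, -0.001, -0.003]
ft_force: [-0.4, 0.2, -0.6]
grip_width: 0.0856
grasp_force: 0.0
```

>>> carry_out([
  {"dx": 0,"dy": 0,"dz": 1,"twist": 0,"fingers": -1},
  {"dx": 0,"dy": 0,"dz": 1,"twist": 0,"fingers": -1},
  {"dx": 0,"dy": 0,"dz": 1,"twist": 0,"fingers": -1},
  {"dx": 0,"dy": 0,"dz": 1,"twist": 0,"fingers": -1},
  {"dx": 0,"dy": 0,"dz": 1,"twist": 0,"fingers": -1},
])

```text
clock: 18.45
eef_pos: [0.4572, -0.0944, 0.0059]
tool_rot: [0.471, 0.882, 0.0, 0.002]
ft_force: [-0.0, -0.1, 0.4]
grip_width: 0.0855
grasp_force: 0.0
```

>>> carry_out([
  {"dx": 0,"dy": 0,"dz": 0,"twist": 0,"fingers": 1},
  {"dx": 0,"dy": 0,"dz": 0,"twist": 0,"fingers": 1},
  {"dx": 0,"dy": 0,"dz": 0,"twist": 0,"fingers": 1},
  {"dx": 0,"dy": 0,"dz": 0,"twist": 0,"fingers": 1},
  {"dx": 0,"dy": 0,"dz": 0,"twist": 0,"fingers": 1},
])

```text
clock: 18.87
eef_pos: [0.4557, -0.0944, 0.005]
tool_rot: [0.471, 0.882, -0.0, 0.0]
ft_force: [-1.7, -0.7, 4.9]
grip_width: 0.0391
grasp_force: 61.7
```

>>> carry_out([
  {"dx": 0,"dy": 0,"dz": 0,"twist": 0,"fingers": 1},
  {"dx": 0,"dy": 0,"dz": 0,"twist": 0,"fingers": 1},
  {"dx": 0,"dy": 0,"dz": 0,"twist": 0,"fingers": 1},
  {"dx": 0,"dy": 0,"dz": 0,"twist": 0,"fingers": 1},
  {"dx": 0,"dy": 0,"dz": 0,"twist": 0,"fingers": 1},
])

```text
clock: 19.28
eef_pos: [0.4558, -0.0944, 0.005]
tool_rot: [0.471, 0.882, -0.0, 0.0]
ft_force: [-1.7, -0.4, 5.1]
grip_width: 0.0389
grasp_force: 61.7
```

```bash
cat >> h.py <<'E'
def half(s,v,lv,rising):
    i=[k for k in range(len(v)-1) if (v[k]<lv<=v[k+1] if rising else v[k]>=lv>v[k+1])]; return [round(float(s[k]+(lv-v[k])/(v[k+1]-v[k])*(s[1]-s[0])),1) for k in i]
E
python3 - <<'E'
from h import *
c=shot('wrist'); o=bot.get_obs(); t=o['eef_pos'][:2]*1000; M=rot(o['tool_rot']); print(t,o['eef_pos'][2],M.round(4).tolist())
yaw=np.degrees(np.arctan2(M[1,0],M[0,0])); print(yaw); s=np.arange(-30,31,.5)
for off in (-16,-13,13,16):
    p=prof(c,t,yaw,off,.03,s,2); print(off,'S rise',half(s,p[:,1],105,True),'V fall',half(s,p[:,2],100,False))
E
```

```text
[455.79202049 -94.38061314] 0.004989651131624893 [[-0.5571, 0.8305, 0.0004], [0.8305, 0.5571, -0.0008], [-0.0009, -0.0001, -1.0]]
123.85285345480985
-16 S rise [-11.0] V fall [17.2]
-13 S rise [-11.1] V fall [17.2]
13 S rise [-11.2] V fall [17.2]
16 S rise [-11.2] V fall [17.2]
```

>>> carry_out([
  {"dx": 0,"dy": 0,"dz": -10,"twist": 0,"fingers": 1},
  {"dx": 0,"dy": 0,"dz": -30,"twist": 0,"fingers": 1},
  {"dx": 0,"dy": 0,"dz": -55,"twist": 0,"fingers": 1},
  {"dx": 0,"dy": 0,"dz": -80,"twist": 0,"fingers": 1},
  {"dx": 0,"dy": 0,"dz": -100,"twist": 0,"fingers": 1},
])

```text
clock: 19.75
eef_pos: [0.4553, -0.0939, 0.1053]
tool_rot: [0.471, 0.882, -0.0, -0.0]
ft_force: [0.5, 0.0, -2.5]
grip_width: 0.039
grasp_force: 61.1
```

>>> carry_out([
  {"dx": -10,"dy": 31,"dz": 0,"twist": 6.6,"fingers": 1},
  {"dx": -22,"dy": 68,"dz": 0,"twist": 13.2,"fingers": 1},
  {"dx": -34,"dy": 105,"dz": 0,"twist": 19.8,"fingers": 1},
  {"dx": -46,"dy": 142,"dz": 0,"twist": 26.4,"fingers": 1},
  {"dx": -54.7,"dy": 170.4,"dz": 0,"twist": 33,"fingers": 1},
])

```text
clock: 20.17
eef_pos: [0.6297, -0.0435, 0.1033]
tool_rot: [0.704, 0.711, 0.0, -0.0]
ft_force: [0.3, -0.1, -3.4]
grip_width: 0.0391
grasp_force: 61.3
```

>>> carry_out([
  {"dx": 0,"dy": 0,"dz": 0,"twist": 4,"fingers": 1},
  {"dx": 0,"dy": 0,"dz": 0,"twist": 6.8,"fingers": 1},
  {"dx": 0,"dy": 0,"dz": 0,"twist": 6.8,"fingers": 1},
  {"dx": 0,"dy": 0,"dz": 0,"twist": 6.8,"fingers": 1},
  {"dx": 0,"dy": 0,"dz": 0,"twist": 6.8,"fingers": 1},
])

```text
clock: 20.58
eef_pos: [0.6269, -0.0446, 0.1037]
tool_rot: [0.742, 0.67, -0.001, -0.001]
ft_force: [0.8, -0.6, -3.7]
grip_width: 0.0387
grasp_force: 61.8
```

>>> carry_out([
  {"dx": 0,"dy": 0,"dz": 15,"twist": 0,"fingers": 1},
  {"dx": 0,"dy": 0,"dz": 15,"twist": 0,"fingers": 1},
  {"dx": 0,"dy": 0,"dz": 15,"twist": 0,"fingers": 1},
  {"dx": 0,"dy": 0,"dz": 15,"twist": 0,"fingers": 1},
  {"dx": 0,"dy": 0,"dz": 15,"twist": 0,"fingers": 1},
])

```text
clock: 21.0
eef_pos: [0.628, -0.0447, 0.0902]
tool_rot: [0.743, 0.67, 0.0, 0.0]
ft_force: [0.4, -0.6, -2.9]
grip_width: 0.0393
grasp_force: 61.7
```

```bash
python3 - <<'E'
from h import *
c=shot('wrist','w11.png'); o=bot.get_obs(); t=o['eef_pos'][:2]*1000; M=rot(o['tool_rot']); print(t,o['eef_pos'][2],M.round(4).tolist(),o['ft_force'])
yaw=np.degrees(np.arctan2(M[1,0],M[0,0])); print(yaw); s=np.arange(-30,61,.5); zt=o['eef_pos'][2]-.005+.03
for off in (-15,15):
    p=prof(c,t,yaw,off,zt,s,2); print(off,'S rise',half(s,p[:,1],105,True),'V fall',half(s,p[:,2],100,False))
for off in (-14,0,14):
    p=prof(c,t,yaw,off,.036,s,2); print(off,'low end', ' '.join(f'{a:.1f}:{int(b[1])}/{int(b[2])}' for a,b in zip(s,p) if 0<a<40))
E
```

```text
[628.05402929 -44.61589459] 0.09021004920680722 [[0.1034, 0.9946, 0.0012], [0.9946, -0.1034, -0.0], [0.0001, 0.0012, -1.0]] [ 0.51650542  0.52733263 -4.31305639]
84.0659418223793
-15 S rise [-11.7] V fall [17.5]
15 S rise [-11.1] V fall [17.5]
-14 low end 0.5:202/158 1.0:202/158 1.5:202/157 2.0:202/157 2.5:202/157 3.0:202/156 3.5:202/156 4.0:202/157 4.5:202/156 5.0:202/156 5.5:201/156 6.0:202/156 6.5:202/156 7.0:203/156 7.5:201/157 8.0:202/157 8.5:203/157 9.0:203/157 9.5:202/157 10.0:202/157 10.5:201/158 11.0:202/158 11.5:202/158 12.0:202/158 12.5:202/158 13.0:203/157 13.5:203/157 14.0:202/157 14.5:202/157 15.0:201/157 15.5:201/157 16.0:201/152 16.5:203/142 17.0:205/122 17.5:206/98 18.0:208/76 18.5:210/61 19.0:213/57 19.5:212/55 20.0:206/56 20.5:212/55 21.0:212/56 21.5:210/56 22.0:212/55 22.5:212/55 23.0:212/56 23.5:213/56 24.0:205/55 24.5:176/54 25.0:123/52 25.5:47/49 26.0:28/49 26.5:40/52 27.0:45/53 27.5:44/53 28.0:43/53 28.5:43/53 29.0:44/53 29.5:46/53 30.0:47/53 30.5:47/54 31.0:45/53 31.5:44/53 32.0:44/54 32.5:44/52 33.0:40/49 33.5:33/47 34.0:24/50 34.5:19/81 35.0:16/119 35.5:15/
[... 1301 characters left out ...]
0.5:202/155 11.0:202/155 11.5:202/154 12.0:202/154 12.5:202/155 13.0:202/155 13.5:202/154 14.0:203/154 14.5:203/155 15.0:202/155 15.5:203/155 16.0:203/151 16.5:203/142 17.0:206/122 17.5:206/98 18.0:208/76 18.5:212/60 19.0:212/56 19.5:210/55 20.0:208/55 20.5:209/55 21.0:210/55 21.5:211/55 22.0:207/55 22.5:206/54 23.0:203/54 23.5:196/54 24.0:180/53 24.5:147/52 25.0:95/50 25.5:37/49 26.0:28/50 26.5:41/53 27.0:46/54 27.5:48/55 28.0:49/55 28.5:49/55 29.0:46/55 29.5:45/55 30.0:47/55 30.5:49/54 31.0:48/55 31.5:46/55 32.0:46/54 32.5:43/53 33.0:39/50 33.5:33/47 34.0:23/45 34.5:19/76 35.0:17/116 35.5:16/159 36.0:15/176 36.5:15/183 37.0:14/184 37.5:15/184 38.0:15/184 38.5:15/184 39.0:14/183 39.5:14/184
```

>>> carry_out([
  {"dx": 0,"dy": 0,"dz": 8,"twist": 0,"fingers": 1},
  {"dx": 0,"dy": 0,"dz": 17,"twist": 0,"fingers": 1},
  {"dx": 0,"dy": 0,"dz": 26,"twist": 0,"fingers": 1},
  {"dx": 0,"dy": 0,"dz": 33,"twist": 0,"fingers": 1},
  {"dx": 0,"dy": 0,"dz": 38,"twist": 0,"fingers": 1},
])

```text
clock: 21.47
eef_pos: [0.6266, -0.0444, 0.0494]
tool_rot: [0.743, 0.67, -0.001, -0.001]
ft_force: [-0.1, -0.2, -3.9]
grip_width: 0.039
grasp_force: 61.9
```

>>> carry_out([
  {"dx": 0,"dy": 0,"dz": 1,"twist": 0,"fingers": 1},
  {"dx": 0,"dy": 0,"dz": 3,"twist": 0,"fingers": 1},
  {"dx": 0,"dy": 0,"dz": 5,"twist": 0,"fingers": 1},
  {"dx": 0,"dy": 0,"dz": 7,"twist": 0,"fingers": 1},
  {"dx": 0,"dy": 0,"dz": 8,"twist": 0,"fingers": 1},
])

```text
clock: 21.88
eef_pos: [0.6279, -0.0445, 0.0435]
tool_rot: [0.743, 0.67, 0.0, 0.0]
ft_force: [0.0, 0.2, -2.7]
grip_width: 0.0392
grasp_force: 61.9
```

>>> carry_out([
  {"dx": 0,"dy": 0,"dz": 0.5,"twist": 0,"fingers": 1},
  {"dx": 0,"dy": 0,"dz": 1,"twist": 0,"fingers": 1},
  {"dx": 0,"dy": 0,"dz": 2,"twist": 0,"fingers": 1},
  {"dx": 0,"dy": 0,"dz": 2,"twist": 0,"fingers": 1},
  {"dx": 0,"dy": 0,"dz": 2,"twist": 0,"fingers": 1},
])

```text
clock: 22.3
eef_pos: [0.6277, -0.0445, 0.0414]
tool_rot: [0.743, 0.67, 0.0, 0.0]
ft_force: [-0.0, 0.8, -3.0]
grip_width: 0.0388
grasp_force: 61.9
```

>>> carry_out([
  {"dx": -0.3,"dy": 0,"dz": 0.3,"twist": 0,"fingers": 1},
  {"dx": -0.3,"dy": 0,"dz": 0.6,"twist": 0,"fingers": 1},
  {"dx": -0.3,"dy": 0,"dz": 1,"twist": 0,"fingers": 1},
  {"dx": -0.3,"dy": 0,"dz": 1,"twist": 0,"fingers": 1},
  {"dx": -0.3,"dy": 0,"dz": 1,"twist": 0,"fingers": 1},
])

```text
clock: 22.72
eef_pos: [0.6278, -0.0449, 0.041]
tool_rot: [0.743, 0.67, 0.0, 0.0]
ft_force: [-2.5, 0.6, 3.0]
grip_width: 0.0391
grasp_force: 62.4
```

Seated: the force is now upward. I'll release, retreat and look.

>>> carry_out([
  {"dx": 0,"dy": 0,"dz": 0,"twist": 0,"fingers": -1},
  {"dx": 0,"dy": 0,"dz": 0,"twist": 0,"fingers": -1},
  {"dx": 0,"dy": 0,"dz": 0,"twist": 0,"fingers": -1},
  {"dx": 0,"dy": 0,"dz": 0,"twist": 0,"fingers": -1},
  {"dx": 0,"dy": 0,"dz": 0,"twist": 0,"fingers": -1},
])

```text
clock: 23.13
eef_pos: [0.6278, -0.0448, 0.0404]
tool_rot: [0.743, 0.67, 0.0, 0.0]
ft_force: [-0.5, -0.0, -0.4]
grip_width: 0.0857
grasp_force: 0.0
```

>>> carry_out([
  {"dx": 0,"dy": 0,"dz": 0,"twist": 0,"fingers": -1},
  {"dx": 0,"dy": 0,"dz": -15,"twist": 0,"fingers": -1},
  {"dx": 0,"dy": 0,"dz": -45,"twist": 0,"fingers": -1},
  {"dx": 0,"dy": 0,"dz": -85,"twist": 0,"fingers": -1},
  {"dx": 0,"dy": 0,"dz": -125,"twist": 0,"fingers": -1},
])

```text
clock: 23.55
eef_pos: [0.6265, -0.0447, 0.1654]
tool_rot: [0.743, 0.67, -0.001, -0.001]
ft_force: [1.8, -0.1, 0.9]
grip_width: 0.0855
grasp_force: 0.0
```

>>> carry_out([
  {"dx": -10,"dy": 0,"dz": -10,"twist": 0,"fingers": -1},
  {"dx": -20,"dy": 0,"dz": -20,"twist": 0,"fingers": -1},
  {"dx": -30,"dy": 0,"dz": -20,"twist": 0,"fingers": -1},
  {"dx": -30,"dy": 0,"dz": -20,"twist": 0,"fingers": -1},
  {"dx": -30,"dy": 0,"dz": -20,"twist": 0,"fingers": -1},
])

```text
clock: 23.97
eef_pos: [0.6232, -0.0754, 0.1831]
tool_rot: [0.743, 0.669, -0.001, -0.002]
ft_force: [0.4, -0.2, -0.0]
grip_width: 0.0854
grasp_force: 0.0
```

>>> carry_out([
  {"dx": 0,"dy": 0,"dz": 0,"twist": 0,"fingers": -1},
  {"dx": 0,"dy": 0,"dz": 0,"twist": 0,"fingers": -1},
  {"dx": 0,"dy": 0,"dz": 0,"twist": 0,"fingers": -1},
  {"dx": 0,"dy": 0,"dz": 0,"twist": 0,"fingers": -1},
  {"dx": 0,"dy": 0,"dz": 0,"twist": 0,"fingers": -1},
])

```text
clock: 24.38
eef_pos: [0.6245, -0.0743, 0.185]
tool_rot: [0.743, 0.67, -0.0, -0.0]
ft_force: [0.3, 0.2, -0.4]
grip_width: 0.0855
grasp_force: 0.0
```

```bash
python3 - <<'E'
from h import *
c=shot('wrist','w12.png'); o=bot.get_obs(); t=o['eef_pos'][:2]*1000; print(o['eef_pos'])
s=np.arange(-160,80,.5)
for off in (-14,14):
    p=prof(c,t,84.05,off,.066,s,2); print(off,edges(s,p,2,4),'S',edges(s,p,1,15))
q=np.arange(-35,36,.5); a=np.radians(84.05); u=np.array([np.cos(a),np.sin(a)])
for d in (-85,-40,0,30):
    p=prof(c,t+d*u,-5.95,0,.066,q,5); print(d,half(q,p[:,1],105,True),half(q,p[:,1],105,False))
E
```

```text
[ 0.62454086 -0.07435767  0.18515477]
-14 [(-138.0, -5), (-107.0, -12), (-104.5, 13), (-45.5, -14), (-42.5, 16), (16.0, -15), (18.5, 14), (47.0, -17), (61.5, 26)] S [(-135.0, 28), (52.5, -51)]
14 [(-138.0, -5), (-107.0, -11), (-104.5, 12), (-45.5, -15), (-42.5, 17), (16.0, -15), (18.5, 15), (47.0, -17), (61.5, 25)] S [(-135.0, 28), (52.5, -40)]
-85 [-20.8] [19.5]
-40 [-20.6] [19.3]
0 [-20.8] [19.4]
30 [-20.4] [19.7]
```

```bash
python3 - <<'E'
from h import *
c=shot('wrist'); t=bot.get_obs()['eef_pos'][:2]*1000; s=np.arange(-160,80,.25)
for off in (-14,14):
    v=prof(c,t,84.05,off,.066,s,2)[:,2]
    for m in (-105.7,-44,17.2):
        i=abs(s-m)<5; print(off,m,round(float(np.sum(np.percentile(v[i],90)-v[i])*.25/100),2),int(v[i].min()))
    i=(s>44)&(s<60); print([int(x) for x in v[i][::2]])
E
```

```text
-14 -105.7 2.28 81
-14 -44 2.94 62
-14 17.2 1.8 81
[141, 139, 136, 128, 117, 100, 83, 65, 56, 50, 49, 49, 49, 49, 49, 48, 48, 46, 44, 45, 46, 47, 48, 48, 48, 47, 47, 47, 48, 48, 47, 51]
14 -105.7 2.31 83
14 -44 3.16 60
14 17.2 1.59 81
[141, 140, 137, 129, 118, 100, 83, 66, 56, 50, 49, 49, 49, 48, 47, 47, 47, 46, 45, 48, 50, 52, 53, 54, 54, 53, 52, 51, 49, 49, 49, 52]
```

```bash
python3 -c "
from workcell import job_done; print(job_done())"
```

```text
the job is handed in; nothing more can be done
None
```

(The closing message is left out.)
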